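Lock a spring-nut box stop into the bench channel

ROBOT

A 6-joint arm with a two-finger parallel gripper is mounted at the origin on a cart in front of the work surface, level with it; the furniture and walls round the work are solid. World frame = base frame: x ahead of the robot, y to its left, z up, the work surface at z = 0. Lengths are in m, angles in rad, forces in N, time in s.
With the tool pointing down it reaches from about 0.425 to 0.95 m from the base axis. Payload 3.5 kg.
Tool frame: the origin (TCP) lies midway between the tips of the shut fingers; the grasp point (between the pads) lies 19 mm behind it; y points along the fingers, x is the direction in which the jaws open and shut, and the axes are right-handed (so a half turn about y gives the same grasp; the last joint's range is limited). The gripper opens to 85 mm and grips with 20 to 120 N. Pads are 22 mm wide; open, the fingers measure 114 mm over their backs; the gripper's body (76 mm by 85 mm) begins 54 mm behind the grasp point. The pads swing forward as they close: fully open they stand 13 mm farther back than shut.
Start: joints at [-1.46, 0.286, 1.577, -0, 1.279, -0.15], TCP at [0.174, -0.652, 0.231] pointing down, gripper open.
Joint ranges: [-2.77, 2.77], [-0.9, 2.22], [0.21, 2.48], [-1.53, 4.67], [0.24, 2.81], [-2.84, 2.84]. Speed limits (rad/s): [2.79, 2.79, 3.14, 3.14, 3.14, 3.14].

INTERFACE

Orientations are given as a unit quaternion [x, y, z, w].
In Python, from plant import ctrl, viewer gives the robot as it stands.
- The arm moves only by the tool step_arm, never from a script. Its argument "rows" is a list of rows, each a list of 3 entries, a list of its own where there are three numbers: the turn, a rotation vector about the tool's x, y, z in degrees, then the shift along the tool's x, y, z in mm, then the closure, from 0 (fully open) to 1 (shut). A call has 1 to 10 rows; each row is the pose to reach, as a shift and turn from the pose commanded when the call began, along the tool's axes at that moment; what a row does not reach only later rows make up. A row lasts 1/12 s, in which the tool goes at most 41.7 mm and 7.16 degrees, less where a joint would pass 70% of its speed; a pose out of reach is approached as far as the arm can. A call with a gripper value outside its range is refused whole. The fingers move at their own pace and stop on an object; "newtons" is the grip in N (left out, the last holds). Time passes only in rows, so rows that repeat a pose let the fingers close. It gives the time, the measured TCP pose, the force and the opening at its end, in the units of the state.
- ctrl.get_state(): the state, without advancing time (a new reading comes with each control period).
- viewer.read_camera(name): name is "scene" or "top" or "wrist"; returns (picture, depth): 420x560x3 uint8, red, green, blue; 420x560 float32, m along the optical axis (not along the pixel's ray), 0 where there is no reading.
- viewer.calibration(name): a dict with "K" (3x3 intrinsics, pixels), "D" ([k1, k2, p1, p2, k3] as OpenCV has them; the pictures are not rectified), "R" (3x3) and "t" (3): a world point X has camera coordinates R X + t. Camera axes: x right, y down, z forward; pixel columns grow to the right and rows downward; lengths in m; the calibration is good to about 2 mm. A picture is of the moment at which its call begins: read the wrist's pose just before it. calibration takes no time and is no camera call; for the wrist camera it gives the pose at the moment of the call.
- ctrl.sign_off(): hands the job in, once; it reports no verdict.
The state is a dict: "time": time; "qpos": joint angles; "dq": joint speeds; "joint_efforts": joint torques, N m; "eef_pos": TCP position; "tcp_rot": TCP orientation; "contact_force": force on the tool from outside, world axes, zero at the start; "wrist_torque": the same for the moment, N m; "opening": opening from 0.0 (shut) to 1.0 (fully open).
Only numpy, scipy, OpenCV 4.12 (cv2) and the standard library are available. Lean on these libraries where they do the work, as an engineer would, in place of code of your own. Each camera call takes 0.05 s, during which the arm holds its last target.

TASK

Fit the box stop into the steel channel on the packing bench: take the post with the oblong spring nut out of the wooden block, feel for the slot about midway along the channel, lower the nut through it lengthwise, press it gently down against its spring, give it a quarter turn and let it rise so that its grooves catch the channel's lips and it stands upright by itself. Never force it against the channel. Leave the look-alike post with the round foot, the scissors and the markers where they are.

Things in the scene. Friction and masses are not known exactly. Their poses are not given: they have to be found in the camera images.
- stop_grip (a point): Box stop to be fitted (loose metal post, 0.11 to 0.2 kg): centre of its square grip, 20 x 20 mm, 44 mm tall, with a 3 mm cap on top and a flange of 26 mm diameter just under it. z up the post, x along the oblong nut; the grip's flats face x and y. A round neck (16 mm diameter) joins grip and nut. At the start it stands in one well of the wooden block, nut on the block's top, at any yaw.
- stop_nut (a point): Centre of the underside of the box stop's nut, 65 mm under stop_grip, same axes. The nut is 37 mm long (x), 19 mm wide (y), 8 mm thick, with an upright ridge at each end, 3 mm wide and 3.5 mm high. Between ridges and neck lie the two grooves, 6 mm wide, centred at x = -12.5 and +12.5 mm.
- spring_foot (a joint): How far the sprung foot under the nut is pushed up (m): 0 free, 0.014 fully squeezed. The foot is a disc of 16 mm diameter; free, its underside is 31 mm under the nut's underside (96 mm under stop_grip). It takes 2.4 N to start and 0.6 N more for each mm.
- mount: Flat mounting plate, 320 x 100 x 8 mm, fixed to the bench; origin at the centre of its underside, x lengthwise. The steel channel (260 long, 50 wide, 45 mm high, ends capped, slot upwards) lies on it parallel to x, but may be clamped anywhere from 8 mm to one side to 8 mm to the other (plate's y): the slot's centre line is not given, it must be felt or seen.
- mount_mid (a point): Point fixed to the plate, 53 mm above its underside, over its middle, level with the channel's top face. Plate's axes. The slot is 22 mm wide. Its lips turn down, 3 mm thick, lower edges 7 mm under the top face; inside width 44 mm, floor 42 mm under the top face. The nut can turn when stop_grip is 40 to 46 mm above this point; across the channel with the lips in its grooves it stands at 50 mm.
- plain_grip (a point): The look-alike post, to be left alone: the same square grip (this point is its centre), but a round foot of 37 mm diameter and no spring. It stands in the other well.
- block: Wooden block, 90 x 180 x 42 mm (x, y, z), fixed to the bench, origin at the centre of its underside; two wells of 20 mm diameter through it at y = -50 and +50 mm.
- scissors: Scissors lying on the bench, 199 mm long, to be left alone.
- marker: Marker pen lying on the bench to the right of the channel's plate, on the robot's side of a similar one farther back, 135 mm long, to be left alone.
Not all that is in view belongs to the job. Leave any purple look-alike of the part that bears stop_grip alone.

How it is judged:
On the way, in this order (a step that is already met when the one before it is completed fails the run):
1. the box stop is lifted out of the block (height (world z) of stop_grip above 0.135 m), for 0.1 s.
2. the nut is in the channel, pressed down below the lips (z of stop_grip in the frame of mount_mid below 0.0467 m and y of stop_grip in the frame of mount_mid between -0.014 and 0.014 m and x of stop_grip in the frame of mount_mid between -0.11 and 0.11 m), for 0.05 s.
At the end, for the whole second after the job is handed in: The box stop stands by itself in the channel, at rest, upright within 0.1 rad, its nut across the channel (within 0.25 rad), within 50 mm of the channel's middle lengthwise, and risen so that the grooves sit on the lips (the grip's centre 48.4 to 51.5 mm above the channel's top face) (z of stop_grip in the frame of mount_mid between 0.0484 and 0.0515 m and y of stop_grip in the frame of mount_mid between -0.014 and 0.014 m and x of stop_grip in the frame of mount_mid between -0.05 and 0.05 m and angle between the x axis of stop_grip and the y axis of mount_mid, either way round below 0.25 rad and angle between stop_grip's own z axis and vertical below 0.1 rad and linear speed of box_stop below 0.02 m/s); the robot touches nothing.
It fails at once if the box stop is forced against the channel (over 30 N) (contact force between box_stop and mount above 30 N).
It fails at once if the look-alike post is moved (distance of plain_grip from where it was at the start of the episode above 0.02 m).
It fails at once if a bystander is moved (distance of any of scissors, marker from where it was at the start of the episode above 0.03 m).
It also fails if it takes over 58 s, if anything falls off the work surface, if the arm or the gripper's body presses on something with over 40 N, if the wrist force passes 120 N, or if a joint passes its speed limit or range.

## Working session

There is one attempt and no reset: what is moved stays moved. The work goes in short steps, Python scripts to look and compute and a tool call to move; the robot and the scene stay as the last step left them, time stands still between calls to the robot, and variables do not carry over. Pictures are saved under pics/ and viewed, and the job is handed in when it is done.

Besides the shell and the picture viewer there is one more tool, called after "Call:" as name(argument=value, ...), one argument or row to a line, values as JSON. step_arm: Moves the arm, as the interface text tells. Its arguments: {"type":"object","properties":{"rows":{"type":"array"},"newtons":{"type":"number"}},"required":["rows"]}

```bash
ls; mkdir -p pics; python3 - <<'E'
from plant import ctrl, viewer
import cv2,numpy as np
print(ctrl.get_state())
for n in ["scene","top"]:
    im,d=viewer.read_camera(n)
    cv2.imwrite(f"pics/{n}0.png",im[:,:,::-1]); np.savez(f"pics/{n}0.npz",im=im,d=d)
    print(n,viewer.calibration(n))
E
```

```text
pics
{'time': 0.0, 'qpos': array([-1.46001777e+00,  2.87159387e-01,  1.57824899e+00,  1.94451552e-06,
        1.27859393e+00, -1.49997834e-01]), 'dq': array([-2.58512581e-04,  2.95820222e-04,  6.01982341e-05, -5.94465807e-04,
        1.66315449e-03,  1.54444919e-03]), 'joint_efforts': array([-2.34435474e-04, -4.05979228e+01, -2.92628378e+01, -8.75613046e-05,
        5.89805364e-03, -5.70022706e-06]), 'eef_pos': array([ 0.1739895 , -0.65148038,  0.2299124 ]), 'tcp_rot': array([-0.56015018,  0.43133608, -0.43015606,  0.56137931]), 'contact_force': array([-0.41314225,  0.15907868,  1.01425304]), 'wrist_torque': array([-0.00629111,  0.0458456 ,  0.04699645]), 'opening': 1.0010231585386515}
scene {'K': array([[425.45680788,   0.        , 283.98274789],
       [  0.        , 425.45680788, 212.69782617],
       [  0.        ,   0.        ,   1.        ]]), 'D': array([-0.07425831,  0.        ,  0.        ,  0.        ,  0.        ]), 'R': array([[-0.90000669, -0.43581319, -0.00740398],
       [-0.23319095,  0.49577951, -0.83655523],
       [ 0.36825255, -0.75117877, -0.54783257]]), 't': array([0.45202013, 0.22241769, 0.81815652])}
top {'K': array([[414.22045788,   0.        , 282.50065509],
       [  0.        , 414.22045788, 209.93660813],
       [  0.        ,   0.        ,   1.        ]]), 'D': array([-0.09364534,  0.        ,  0.        ,  0.        ,  0.        ]), 'R': array([[ 0.0256808 , -0.99889996,  0.03923483],
       [-0.99698676, -0.02846592, -0.07216014],
       [ 0.07319762, -0.03726348, -0.99662106]]), 't': array([-0.10018483,  0.56908758,  1.05171531])}
```

View pics/scene0.png

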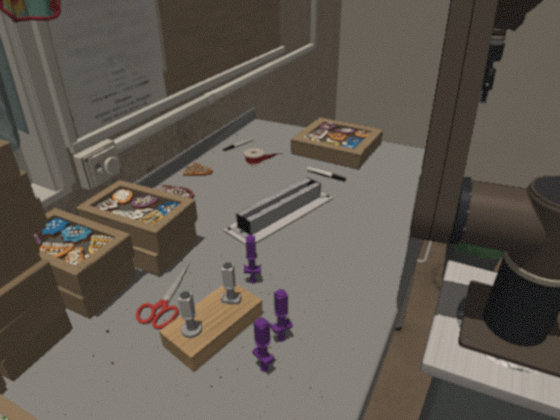

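View pics/top0.png

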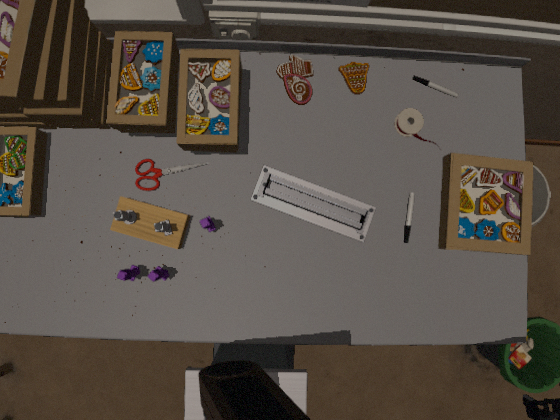

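The scene view shows the two grey posts on the block at about (188,315) and (232,285), and the channel near (280,208). The top view has the block at (150,223) and the channel at (313,203). I'll zoom in next.

```bash
cat > h.py <<'E'
from plant import ctrl, viewer
import cv2,numpy as np
from scipy.spatial.transform import Rotation as Ro
def ray(c,px):
    p=cv2.undistortPoints(np.array([[px]],float),c["K"],c["D"])[0,0]
    d=c["R"].T@np.array([p[0],p[1],1.]); o=-c["R"].T@c["t"]
    return o,d
def onz(c,px,z):
    o,d=ray(c,px); return o+d*(z-o[2])/d[2]
def proj(c,X):
    return cv2.projectPoints(np.array([X],float),cv2.Rodrigues(c["R"])[0],c["t"],c["K"],c["D"])[0][0,0]
E
python3 - <<'E'
import cv2,numpy as np
s=cv2.imread("pics/scene0.png");t=cv2.imread("pics/top0.png")
a=cv2.resize(s[255:365,155:270],None,fx=5,fy=5,interpolation=2)
cv2.imwrite("pics/s0z.png",a)
b=cv2.resize(t[190:260,95:235],None,fx=5.5,fy=5.5,interpolation=2);cv2.imwrite("pics/t0z.png",b)
b=cv2.resize(t[155:250,240:385],None,fx=5.5,fy=5.5,interpolation=2);cv2.imwrite("pics/t0c.png",b)
E
```

```text
(no output)
```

View pics/s0z.png

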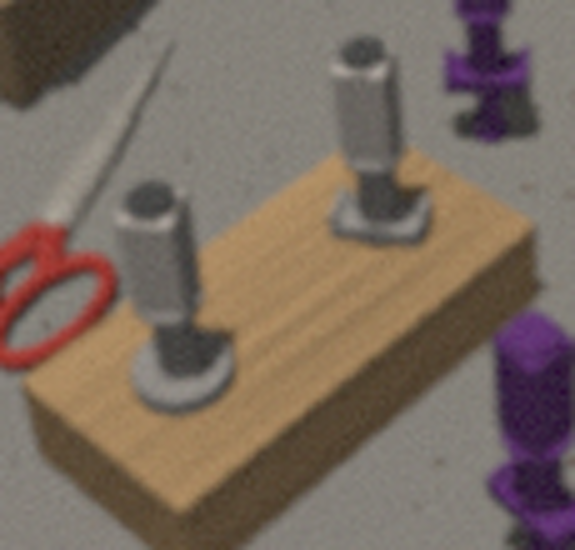

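View pics/t0z.png

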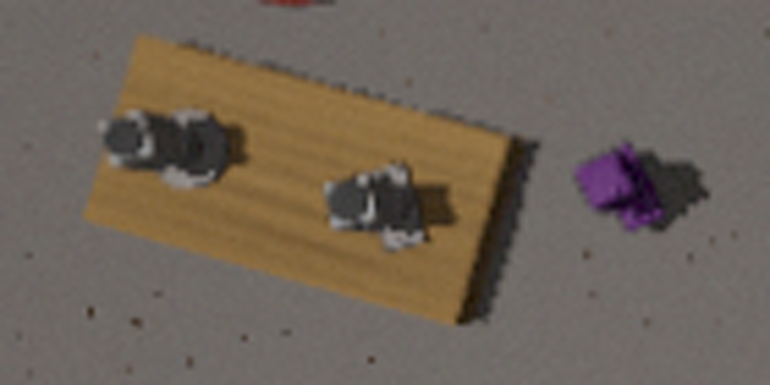

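View pics/t0c.png

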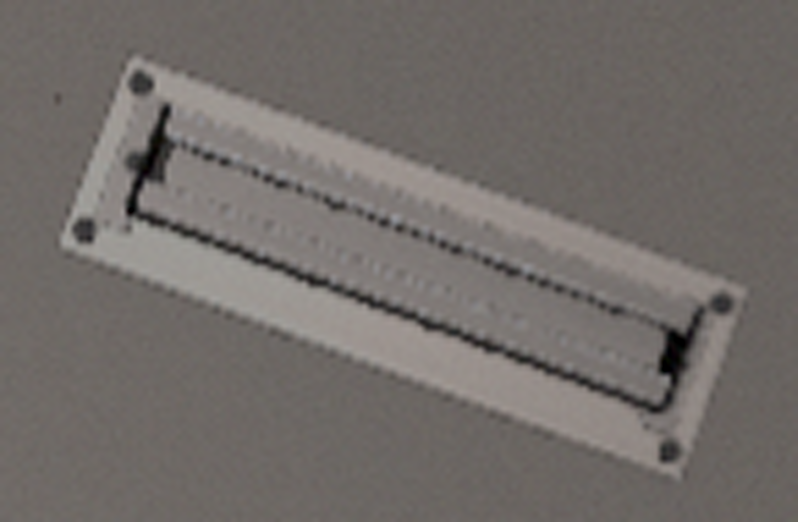

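The box stop with the oblong nut is the post nearer the channel: scene (232,285), top (160,227). The round-foot post is at top (124,216). Next I'll compute rough poses.

```bash
python3 - <<'E'
from h import *
c=viewer.calibration("top")
B=[onz(c,(x/5.5+95,y/5.5+190),.042) for x,y in [(140,37),(510,135),(460,322),(85,217)]]
P=[onz(c,(x/5.5+240,y/5.5+155),.008) for x,y in [(135,57),(747,290),(683,478),(62,243)]]
for Q in (B,P):
    Q=np.array(Q); print(Q.round(4).tolist(), Q.mean(0)); e=Q[1]-Q[0]+Q[2]-Q[3]; print(np.degrees(np.arctan2(e[1],e[0])), np.linalg.norm(e)/2)
    ctr=Q.mean(0);u=e/np.linalg.norm(e);u[2]=0; print("ends",ctr+u*.05,ctr-u*.05)
f=lambda x,y,ox,oy:(x/5.5+ox,y/5.5+oy)
print("grip top",onz(c,f(348,203,95,190),.042+.065+.025))
print("nut",onz(c,f(400,207,95,190),.05))
w=viewer.calibration("wrist"); print(w, -w["R"].T@w["t"])
s=ctrl.get_state(); R=Ro.from_quat(s["tcp_rot"]).as_matrix(); print(R.round(3))
im,d=viewer.read_camera("wrist"); cv2.imwrite("pics/w0.png",im[:,:,::-1])
E
```

```text
[[0.5921, 0.3304, 0.042], [0.5516, 0.156, 0.042], [0.4651, 0.1755, 0.042], [0.508, 0.3517, 0.042]] [0.52921485 0.25339191 0.042     ]
-103.38392493761442 0.18022904007137072
ends [0.5176411  0.20474987 0.042     ] [0.54078859 0.30203396 0.042     ]
[[0.6896, -0.0347, 0.008], [0.5857, -0.334, 0.008], [0.4941, -0.3036, 0.008], [0.5986, -0.0025, 0.008]] [ 0.59199426 -0.16867792  0.008     ]
-109.14930397056314 0.31783708164043234
ends [ 0.57559271 -0.21591127  0.008     ] [ 0.6083958  -0.12144457  0.008     ]
grip top [0.51597486 0.20597045 0.132     ]
nut [0.51681115 0.20341228 0.05      ]
{'K': array([[302.91817091,   0.        , 279.69064922],
       [  0.        , 302.91817091, 206.52053906],
       [  0.        ,   0.        ,   1.        ]]), 'D': array([-0.04105591,  0.        ,  0.        ,  0.        ,  0.        ]), 'R': array([[ 2.57206367e-01, -9.66356104e-01, -8.74753891e-04],
       [-9.31463296e-01, -2.48160108e-01,  2.66068956e-01],
       [-2.57334439e-01, -6.76198286e-02, -9.63953601e-01]]), 't': array([-0.67477056, -0.03370599,  0.37778137])} [ 0.23937555 -0.63488762  0.37254157]
[[ 0.258 -0.     0.966]
 [-0.966  0.002  0.258]
 [-0.002 -1.     0.   ]]
```

View pics/w0.png

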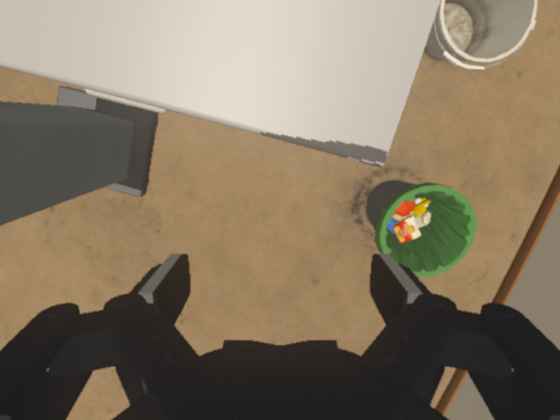

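Call:
step_arm(
  rows=[
    [[0, 0, 0], [-225, -13, 331], 0],
    [[0, 0, 0], [-225, -13, 331], 0],
    [[0, 0, 0], [-225, -13, 331], 0],
    [[0, 0, 0], [-225, -13, 331], 0],
    [[0, 0, 0], [-225, -13, 331], 0],
    [[0, 0, 0], [-225, -13, 331], 0],
    [[0, 0, 0], [-225, -13, 331], 0],
    [[0, 0, 0], [-225, -13, 331], 0],
    [[0, 0, 0], [-225, -13, 331], 0],
    [[0, 0, 0], [-225, -13, 331], 0],
  ],
)

```text
time: 0.98
eef_pos: [0.4377, -0.3461, 0.2443]
tcp_rot: [-0.561, 0.43, -0.43, 0.562]
contact_force: [-0.1, 0.2, -0.9]
opening: 0.998
```

Call:
step_arm(
  rows=[
    [[0, 0, 0], [-132, -7, 195], 0],
    [[0, 0, 0], [-132, -7, 195], 0],
    [[0, 0, 0], [-132, -7, 195], 0],
    [[0, 0, 0], [-132, -7, 195], 0],
    [[0, 0, 0], [-132, -7, 195], 0],
    [[0, 0, 0], [-132, -7, 195], 0],
    [[0, 0, 0], [-132, -7, 195], 0],
    [[0, 0, 0], [-132, -7, 195], 0],
  ],
)

```text
time: 1.65
eef_pos: [0.5907, -0.1701, 0.2508]
tcp_rot: [0.562, -0.43, 0.43, -0.561]
contact_force: [-0.8, -0.4, -0.0]
opening: 1.002
```

```bash
python3 - <<'E'
from h import *
s=ctrl.get_state(); print(s)
w=viewer.calibration("wrist"); im,d=viewer.read_camera("wrist"); cv2.imwrite("pics/w1.png",im[:,:,::-1]); np.savez("pics/w1.npz",d=d,im=im,**w)
E
```

```text
{'time': 1.65, 'qpos': array([-4.45166126e-01,  1.41280263e-01,  1.71094696e+00, -3.93391183e-04,
        1.29028955e+00,  8.61816189e-01]), 'dq': array([-0.04491533, -0.0128468 ,  0.01874267, -0.0092939 ,  0.00062919,
       -0.00533799]), 'joint_efforts': array([ 1.14223022e+00, -3.50415480e+01, -2.97367501e+01,  8.36487534e-02,
       -1.21094403e-02,  2.53971526e-02]), 'eef_pos': array([ 0.59071183, -0.17014151,  0.250796  ]), 'tcp_rot': array([ 0.56164054, -0.43015538,  0.42957133, -0.56124391]), 'contact_force': array([-0.83832212, -0.43410076, -0.00733025]), 'wrist_torque': array([-0.04230974,  0.00660258,  0.03916063]), 'opening': 1.0015304750062326}
```

View pics/w1.png

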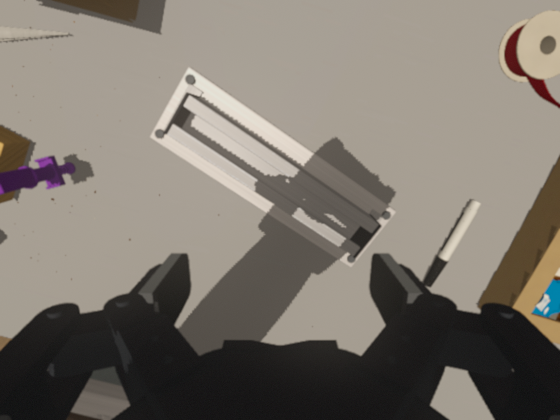

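The wrist view shows the plate with corners near (188,70), (393,210), (350,265) and (153,137). The slot is dark and partly in shadow. I'll zoom in on it.

```bash
python3 - <<'E'
import cv2,numpy as np
t=cv2.imread("pics/w1.png")
b=cv2.resize(t[60:275,145:400],None,fx=3.1,fy=2.75,interpolation=2)
b=cv2.resize(t[60:275,145:400],None,fx=2.75,fy=2.75,interpolation=2)
cv2.imwrite("pics/w1z.png",np.clip(b.astype(float)*1.3,0,255).astype(np.uint8))
E
```

```text
(no output)
```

View pics/w1z.png

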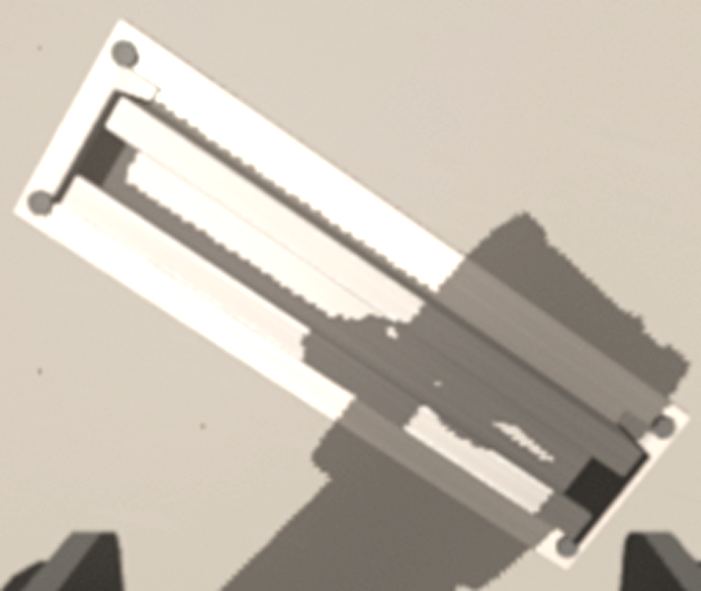

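```bash
python3 - <<'E'
from h import *
D=np.load("pics/w1.npz");d=D["d"];c={k:D[k] for k in "K D R t".split()}
v,u=np.mgrid[0:420,0:560]
p=cv2.undistortPoints(np.stack([u,v],-1).reshape(-1,1,2).astype(float),c["K"],c["D"]).reshape(420,560,2)
X=np.dstack([p[...,0]*d,p[...,1]*d,d])-c["t"]; X=X@c["R"]
ok=d>0
# plate: corners
m=np.zeros((420,560),bool);m[60:275,145:400]=1
for lo,hi in [(.002,.014),(.045,.06)]:
    k=m&ok&(X[...,2]>lo)&(X[...,2]<hi); print(lo,k.sum(), X[k].mean(0))
img=np.clip(X[...,2]*3500,0,255).astype(np.uint8); cv2.imwrite("pics/w1h.png",cv2.resize(img[60:275,145:400],None,fx=2.75,fy=2.75,interpolation=0))
P=[onz(c,(x/2.75+145,y/2.75+60),.008) for x,y in [(120,18),(690,415),(565,570),(14,212)]]
Q=np.array(P);print(Q.round(4).tolist(),Q.mean(0));e=Q[1]-Q[0]+Q[2]-Q[3];print(np.degrees(np.arctan2(-e[1],-e[0])),np.linalg.norm(e)/2)
H=[onz(c,(x/2.75+145,y/2.75+60),.008) for x,y in [(125,53),(663,426),(567,547),(40,203)]]
H=np.array(H);print(H.mean(0));e=H[1]-H[0]+H[2]-H[3];print("holes",np.degrees(np.arctan2(-e[1],-e[0])),np.linalg.norm(e)/2)
o=H.mean(0);a=np.arctan2(-e[1],-e[0]);ux=np.array([np.cos(a),np.sin(a)]);uy=np.array([-ux[1],ux[0]])
k=m&ok&(X[...,2]>.045)&(X[...,2]<.06)
for A in np.arange(-.12,.121,.03):
    q=X[...,:2]-o[:2];l=q@ux;y=q@uy
    kk=k&(abs(l-A)<.006);ys=np.sort(y[kk]);
    h=np.histogram(ys,bins=np.arange(-.05,.05,.002));print(round(A,2),[(round(b*1000),int(n)) for n,b in zip(*h) if n>0])
for n,x,y in [("farin",107,127),("farin",627,475),("nearin",80,178),("nearin",590,515),("farout",125,98),("farout",648,450),("nearin_mid",305,330)]:
    q=onz(c,(x/2.75+145,y/2.75+60),.053)[:2]-o[:2];print(n,q@ux,q@uy)
E
```

```text
0.002 12132 [ 0.60116773 -0.15569241  0.0088463 ]
0.045 6210 [ 0.59692189 -0.15979804  0.05262343]
[[0.6909, -0.0324, 0.008], [0.5875, -0.3324, 0.008], [0.4934, -0.3, 0.008], [0.598, -0.001, 0.008]] [ 0.59243868 -0.16646162  0.008     ]
70.84966581677051 0.3170345876413057
[ 0.59176984 -0.16691244  0.008     ]
holes 70.83423081615878 0.3012883137835647
-0.12 [(-28, 14), (-26, 16), (-24, 16), (-22, 18), (-20, 16), (-18, 16), (-16, 17), (-14, 8), (8, 15), (10, 16), (12, 15), (14, 16), (16, 15), (18, 15), (20, 15), (22, 9)]
-0.09 [(-28, 11), (-26, 17), (-24, 15), (-22, 18), (-20, 16), (-18, 17), (-16, 15), (-14, 9), (8, 14), (10, 15), (12, 16), (14, 15), (16, 15), (18, 14), (20, 18), (22, 8)]
-0.06 [(-28, 10), (-26, 16), (-24, 18), (-22, 18), (-20, 18), (-18, 16), (-16, 19), (-14, 11), (8, 13), (10, 16), (12, 16), (14, 16), (16, 17), (18, 14), (20, 19), (22, 7)]
-0.03 [(-28, 12), (-26, 18), (-24, 19), (-22, 18), (-20, 20), (-18, 18), (-16, 18), (-14, 11), (8, 16), (10, 17), (12, 18), (14, 17), (16, 15), (18, 18), (20, 17), (22, 10)]
0.0 [(-28, 13), (-26, 19), (-24, 18), (-22, 19), (-20,
[... 456 characters left out ...]
2, 12)]
0.09 [(-28, 13), (-26, 23), (-24, 19), (-22, 22), (-20, 20), (-18, 21), (-16, 21), (-14, 10), (8, 21), (10, 20), (12, 19), (14, 21), (16, 20), (18, 17), (20, 19), (22, 9)]
0.12 [(-28, 12), (-26, 22), (-24, 21), (-22, 22), (-20, 21), (-18, 20), (-16, 22), (-14, 16), (8, 16), (10, 20), (12, 20), (14, 22), (16, 22), (18, 17), (20, 17), (22, 11), (24, 1)]
farin 0.12913020312651896 -0.01300187189413716
farin -0.12998605372620653 -0.014376779523436462
nearin 0.12843126648268346 0.009874687246700473
nearin -0.1282556742166827 0.00951378645522491
farout 0.1286839276551416 -0.026287775915290974
farout -0.1302969648550297 -0.028482951932557597
nearin_mid 0.0209309473512803 0.010956860450603217
```

View pics/w1h.png

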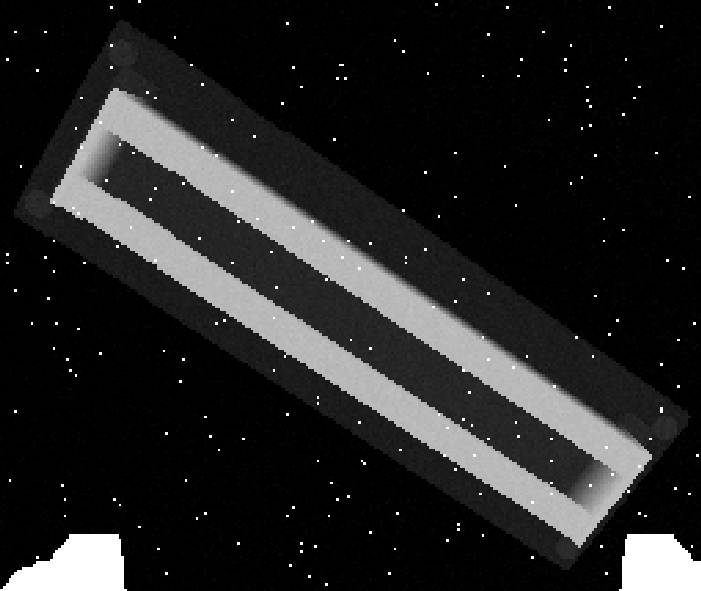

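```bash
cat >> h.py <<'E'
def cloud(c,d):
    v,u=np.mgrid[0:420,0:560]
    p=cv2.undistortPoints(np.stack([u,v],-1).reshape(-1,1,2).astype(float),c["K"],c["D"]).reshape(420,560,2)
    return (np.dstack([p[...,0]*d,p[...,1]*d,d])-c["t"])@c["R"]
E
python3 - <<'E'
from h import *
D=np.load("pics/w1.npz");d=D["d"];c={k:D[k] for k in "K D R t".split()}
X=cloud(c,d)
m=np.zeros((420,560),np.uint8);m[60:275,145:400]=1
k=((m>0)&(d>0)&(X[...,2]>.045)&(X[...,2]<.06)).astype(np.uint8)
k=cv2.morphologyEx(k,cv2.MORPH_OPEN,np.ones((3,3)))
cs,h=cv2.findContours(k,cv2.RETR_CCOMP,cv2.CHAIN_APPROX_NONE)
for q in cs:
    if len(q)<150: continue
    W=np.array([onz(c,p[0].astype(float),.053)[:2] for p in q])
    r=cv2.minAreaRect((W*1000).astype(np.float32));print(len(q),r)
k2=(k>0);print(np.median(X[k2][:,2]))
E
```

```text
477 ((594.1685180664062, -166.508544921875), (268.110595703125, 51.90143585205078), 70.98747253417969)
408 ((593.65869140625, -165.64663696289062), (256.1609191894531, 25.720226287841797), 70.59127044677734)
0.052797956510229976
```

Call:
step_arm(
  rows=[
    [[0, 0, 0], [-383, 0, -18], 0],
    [[0, 0, 0], [-383, 0, -18], 0],
    [[0, 0, 0], [-383, 0, -18], 0],
    [[0, 0, 0], [-383, 0, -18], 0],
    [[0, 0, 0], [-383, 0, -18], 0],
    [[0, 0, 0], [-383, 0, -18], 0],
    [[0, 0, 0], [-383, 0, -18], 0],
    [[0, 0, 0], [-383, 0, -18], 0],
    [[0, 0, 0], [-383, 0, -18], 0],
    [[0, 0, 0], [-383, 0, -18], 0],
  ],
)

```text
time: 2.53
eef_pos: [0.4719, 0.1968, 0.2513]
tcp_rot: [-0.561, 0.431, -0.429, 0.562]
contact_force: [-0.2, 0.3, -0.8]
opening: 1.002
```

Call:
step_arm(
  rows=[
    [[0, 0, 0], [0, 0, 0], 0],
    [[0, 0, 0], [0, 0, 0], 0],
  ],
)

```text
time: 2.7
eef_pos: [0.4742, 0.1927, 0.2512]
tcp_rot: [0.561, -0.431, 0.431, -0.56]
contact_force: [-0.4, -0.7, -0.5]
opening: 0.999
```

```bash
python3 - <<'E'
from h import *
s=ctrl.get_state(); print(s["eef_pos"],s["tcp_rot"],s["qpos"])
w=viewer.calibration("wrist"); im,d=viewer.read_camera("wrist"); np.savez("pics/w2.npz",d=d,im=im,**w)
cv2.imwrite("pics/w2.png",im[:,:,::-1]); X=cloud(w,d)
cv2.imwrite("pics/w2h.png",np.clip(X[...,2]*1700,0,255).astype(np.uint8))
p=proj(w,[.517,.205,.107]);print(p)
x,y=p.astype(int);x=max(x,80);y=max(y,70)
cv2.imwrite("pics/w2z.png",cv2.resize(im[y-70:y+70,x-80:x+80,::-1],None,fx=4,fy=4,interpolation=2));print(x-80,y-70)
E
```

```text
[0.47418732 0.19272931 0.25124477] [ 0.56092844 -0.43056655  0.43107408 -0.56048806] [ 1.88094249e-01 -9.43570694e-02  1.95025102e+00 -9.90185668e-04
  1.28568659e+00  1.49865712e+00]
[277.81249837 148.43015524]
197 78
```

View pics/w2.png

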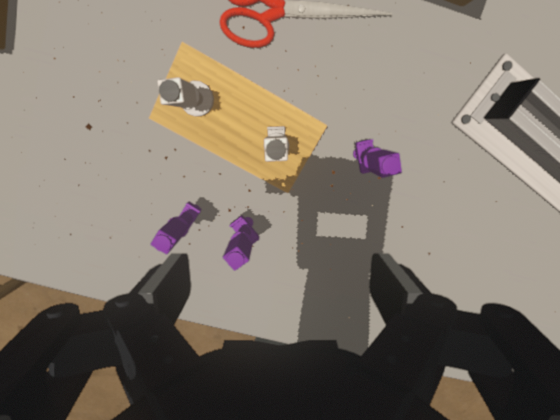

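View pics/w2z.png

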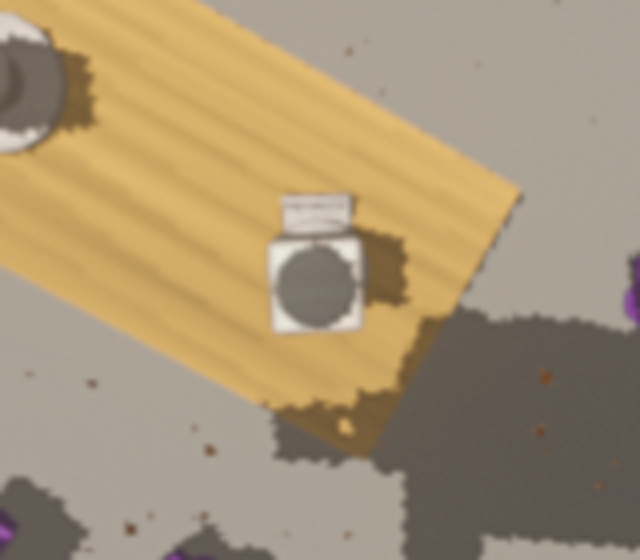

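View pics/w2h.png

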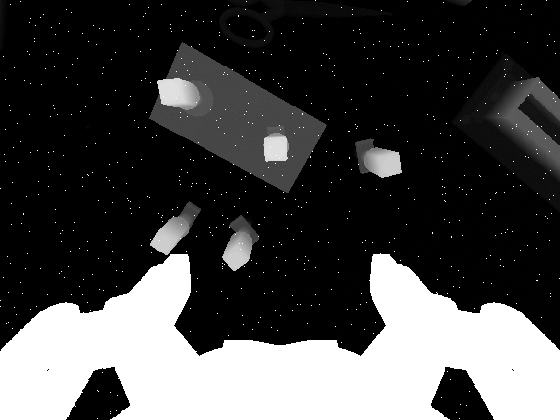

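The stop's cap is at pixel (276,149), with the oblong nut running along the image vertical, which is tool z. It's nearly aligned with the jaws already. I'll measure it from depth.

```bash
python3 - <<'E'
from h import *
D=np.load("pics/w2.npz");d=D["d"];c={k:D[k] for k in "K D R t".split()}
X=cloud(c,d); m=np.zeros((420,560),np.uint8);m[115:180,245:310]=1
k=((m>0)&(X[...,2]>.118)&(X[...,2]<.15)).astype(np.uint8); k=cv2.morphologyEx(k,cv2.MORPH_OPEN,np.ones((3,3)))
zt=np.median(X[k>0][:,2]);print("ztop",zt,k.sum())
cs,_=cv2.findContours(k,cv2.RETR_EXTERNAL,cv2.CHAIN_APPROX_NONE);q=max(cs,key=len)
W=np.array([onz(c,p[0].astype(float),zt)[:2] for p in q])*1000
print(cv2.minAreaRect(W.astype(np.float32)), W.mean(0))
R=Ro.from_quat(ctrl.get_state()["tcp_rot"]).as_matrix();print("tool x yaw",np.degrees(np.arctan2(R[1,0],R[0,0])))
cor=np.array([onz(c,(x/4+197,y/4+78),zt)[:2] for x,y in [(269,241),(361,234),(363,327),(274,333)]])*1000;print(cor.round(1),cor.mean(0))
for a,b in [(0,1),(3,2)]:
    e=cor[b]-cor[a];print(np.degrees(np.arctan2(e[1],e[0])),np.linalg.norm(e))
for a,b in [(0,3),(1,2)]:
    e=cor[a]-cor[b];print(np.degrees(np.arctan2(e[1],e[0])),np.linalg.norm(e))
# nut
m[:]=0;m[110:180,255:300]=1
k=((m>0)&(X[...,2]>.046)&(X[...,2]<.06));print("nut",X[k].mean(0),k.sum())
nut=np.array([onz(c,(x/4+197,y/4+78),.0535)[:2] for x,y in [(282,196),(352,194)]])*1000;print(nut,nut.mean(0))
e=nut[1]-nut[0];print(np.degrees(np.arctan2(e[1],e[0])),np.linalg.norm(e))
b=((X[...,2]>.036)&(X[...,2]<.045));print("blocktop",np.median(X[b][:,2]))
E
```

```text
ztop 0.131207946525566 534
((518.1372680664062, 207.70443725585938), (19.439254760742188, 18.93117332458496), 14.875077247619629) [517.83991327 207.41840048]
tool x yaw -75.15005011732147
[[524.2 218.7]
 [530.6 200.2]
 [511.8 194.7]
 [505.6 212.9]] [518.04289394 206.62191669]
-70.86757885222819 19.54848171858155
-71.28729925307064 19.261410448924376
17.330999821935478 19.49481670688052
16.505635769163227 19.646924184
nut [0.53143142 0.21159207 0.05102226] 129
[[532.23631999 220.85193325]
 [537.6402225  202.5671402 ]] [534.93827124 211.70953672]
-73.53543963046342 19.066615306041985
blocktop 0.04173091898298285
```

Call:
step_arm(
  rows=[
    [[0, -1.3, 0], [-2.6, 20, 46], 0],
    [[0, -1.3, 0], [-2.6, 50, 46], 0],
    [[0, -1.3, 0], [-2.6, 80, 46], 0],
    [[0, -1.3, 0], [-2.6, 110, 46], 0],
    [[0, -1.3, 0], [-2.6, 135, 46], 0],
    [[0, -1.3, 0], [-2.6, 155, 46], 0],
    [[0, -1.3, 0], [-2.6, 163, 46], 0],
    [[0, -1.3, 0], [-2.6, 163, 46], 0],
    [[0, -1.3, 0], [-2.6, 163, 46], 0],
  ],
)

```text
time: 3.5
eef_pos: [0.5187, 0.2069, 0.0887]
tcp_rot: [-0.565, 0.425, -0.425, 0.565]
contact_force: [0.2, -0.9, 0.3]
opening: 0.999
```

```bash
python3 - <<'E'
from h import *
s=ctrl.get_state(); print(s["eef_pos"],s["tcp_rot"],s["contact_force"])
w=viewer.calibration("wrist"); im,d=viewer.read_camera("wrist"); np.savez("pics/w3.npz",d=d,im=im,**w)
cv2.imwrite("pics/w3.png",im[:,:,::-1])
E
```

```text
[0.51874628 0.20693502 0.08873129] [-0.56517012  0.42482253 -0.42502726  0.56520827] [ 0.15484035 -0.89733728  0.32825203]
```

View pics/w3.png

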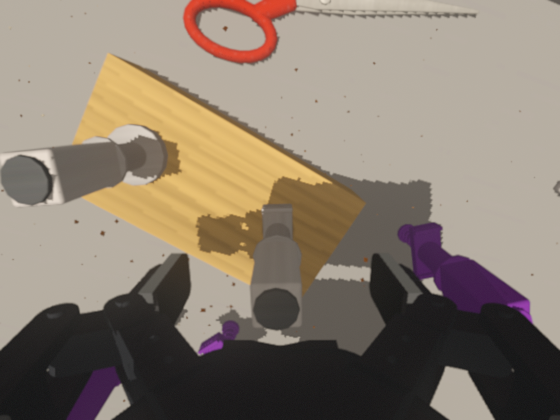

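The post sits midway between the fingers at (277,300), with finger tips at x = 187 and 372. I'll close the gripper on it.

Call:
step_arm(
  newtons=45,
  rows=[
    [[0, 0, 0], [0, 0, 0], 1],
    [[0, 0, 0], [0, 0, 0], 1],
    [[0, 0, 0], [0, 0, 0], 1],
    [[0, 0, 0], [0, 0, 0], 1],
    [[0, 0, 0], [0, 0, 0], 1],
    [[0, 0, 0], [0, 0, 0], 1],
    [[0, 0, 0], [0, 0, 0], 1],
    [[0, 0, 0], [0, 0, 0], 1],
  ],
)

```text
time: 4.22
eef_pos: [0.5182, 0.2083, 0.0888]
tcp_rot: [-0.565, 0.424, -0.424, 0.566]
contact_force: [-0.6, 0.3, 2.5]
opening: 0.227
```

Call:
step_arm(
  rows=[
    [[0, 0, 0], [0, 0, 0], 1],
    [[0, 0, 0], [0, 0, 0], 1],
    [[0, 0, 0], [0, -20, 0], 1],
    [[0, 0, 0], [0, -50, 0], 1],
    [[0, 0, 0], [0, -80, 0], 1],
    [[0, 0, 0], [0, -110, 0], 1],
    [[0, 0, 0], [0, -130, 0], 1],
    [[0, 0, 0], [0, -130, 0], 1],
    [[0, 0, 0], [0, -130, 0], 1],
  ],
)

```text
time: 4.97
eef_pos: [0.5179, 0.2082, 0.2183]
tcp_rot: [-0.565, 0.424, -0.425, 0.566]
contact_force: [-0.6, -0.1, -3.0]
opening: 0.228
```

```bash
python3 - <<'E'
from h import *
s=ctrl.get_state(); print(s["eef_pos"],s["tcp_rot"],s["contact_force"],s["opening"])
w=viewer.calibration("wrist"); im,d=viewer.read_camera("wrist"); np.savez("pics/w4.npz",d=d,im=im,**w)
cv2.imwrite("pics/w4.png",im[:,:,::-1])
E
```

```text
[0.51792658 0.20823177 0.21825293] [-0.56533824  0.42413047 -0.42457166  0.56590187] [-0.62833244 -0.09872719 -2.97123785] 0.2283901838033396
```

View pics/w4.png

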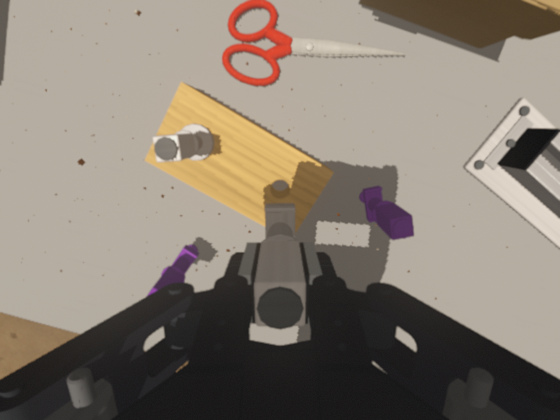

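The stop is held and out of the block, with the nut end at (280,215) and the foot at (280,188). I'll measure its pose in the hand.

```bash
python3 - <<'E'
from h import *
import cv2
im=cv2.imread("pics/w4.png");cv2.imwrite("pics/w4z.png",cv2.resize(im[170:350,210:350],None,fx=3.3,fy=3.3,interpolation=2))
D=np.load("pics/w4.npz");d=D["d"];c={k:D[k] for k in "K D R t".split()}
R=Ro.from_quat([-0.56533824,0.42413047,-0.42457166,0.56590187]).as_matrix();t=np.array([0.51792658,0.20823177,0.21825293])
T=(cloud(c,d)-t)@R*1000
for (u,v) in [(280,308),(275,300),(285,315),(280,270),(280,235),(272,222),(280,222),(290,222),(270,210),(280,210),(290,210),(280,188),(276,190),(284,186),(272,207),(292,207)]: print(u,v,T[v,u].round(1))
E
```

```text
280 308 [  0.7 -42.5  -0. ]
275 300 [ -1.2 -43.7   4.2]
285 315 [  2.5 -43.5  -2.5]
280 270 [  0.7 -29.6   9.2]
280 235 [ 0.8  3.8 11.8]
272 222 [-4.2 38.8  7.3]
280 222 [   0.5 -142.5   67.5]
290 222 [ 7.1 38.8  7.3]
270 210 [-5.2 34.4 16.4]
280 210 [ 0.8 35.8 16. ]
290 210 [ 7.  36.2 15.9]
280 188 [  1.2 217.7  -8.7]
276 190 [ -3.6 215.5 -10.7]
284 186 [  6.1 217.8  -6.3]
272 207 [-4.1 36.  17.9]
292 207 [ 8.2 36.4 17.7]
```

View pics/w4z.png

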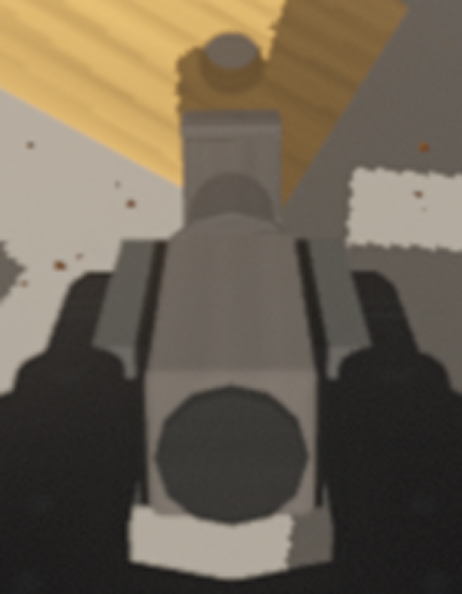

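Call:
step_arm(
  rows=[
    [[0, -7, 0], [38, 0, -3.1], 1],
    [[0, -14, 0], [76, 0, -6.3], 1],
    [[0, -21, 0], [114, 0, -9.4], 1],
    [[0, -28, 0], [152, 0, -12.5], 1],
    [[0, -35, 0], [190, 0, -15.6], 1],
    [[0, -42, 0], [228, 0, -18.8], 1],
    [[0, -49, 0], [266, 0, -22], 1],
    [[0, -54.6, 0], [304, 0, -25], 1],
    [[0, -54.6, 0], [345, 0, -28], 1],
    [[0, -54.6, 0], [380, 0, -31.3], 1],
  ],
)

```text
time: 5.85
eef_pos: [0.5927, -0.1674, 0.2142]
tcp_rot: [-0.697, 0.12, -0.116, 0.698]
contact_force: [0.2, 0.7, -2.1]
opening: 0.229
```

Call:
step_arm(
  rows=[
    [[0, 0, 0], [0, 0, 0], 1],
    [[0, 0, 0], [0, 0, 0], 1],
    [[0, 0, 0], [0, 0, 0], 1],
  ],
)

```text
time: 6.1
eef_pos: [0.5927, -0.1646, 0.2151]
tcp_rot: [-0.696, 0.12, -0.116, 0.698]
contact_force: [-0.1, 0.5, -2.6]
opening: 0.227
```

```bash
cat > look.py <<'E'
from h import *
import sys
n=sys.argv[1]
s=ctrl.get_state(); print(s["eef_pos"],s["tcp_rot"],s["contact_force"],s["opening"],s["qpos"].round(2))
w=viewer.calibration("wrist"); im,d=viewer.read_camera("wrist"); np.savez(f"pics/{n}.npz",d=d,im=im,q=s["tcp_rot"],p=s["eef_pos"],**w)
cv2.imwrite(f"pics/{n}.png",im[:,:,::-1])
R=Ro.from_quat(s["tcp_rot"]).as_matrix();print("yawx",np.degrees(np.arctan2(R[1,0],R[0,0])),"tilt",R[2])
E
python3 look.py w5
```

```text
[ 0.59273147 -0.1646222   0.21514169] [-0.69648338  0.11974808 -0.11603354  0.69793088] [-0.05183887  0.45190834 -2.64487906] 0.22651318169269757 [-0.44  0.17  1.74  0.    1.23 -0.1 ]
yawx -19.194554513781384 tilt [-0.00552089 -0.99998411  0.0011426 ]
```

View pics/w5.png

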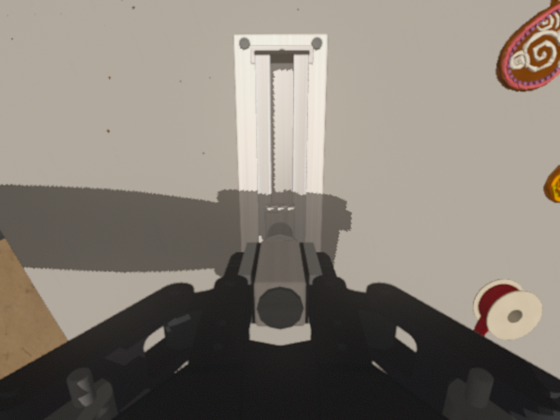

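The channel runs straight up the image, with the slot at about x 272–294 and the nut ridge at (280,209) between the lips. I'll measure the slot and nut in tool axes.

```bash
cat > slot.py <<'E'
from h import *
import sys
D=np.load(f"pics/{sys.argv[1]}.npz");d=D["d"];c={k:D[k] for k in "K D R t".split()}
R=Ro.from_quat(D["q"]).as_matrix();p=D["p"];X=cloud(c,d);T=(X-p)@R*1000
m=np.zeros((420,560),bool);m[40:int(sys.argv[2]),240:325]=1
k=m&(X[...,2]>.046)&(X[...,2]<.058)
print("top z",np.median(X[k][:,2]))
L=[[],[],[],[]]
for r in range(60,int(sys.argv[2])):
    x=np.flatnonzero(k[r]);
    if len(x)<8: continue
    gaps=np.flatnonzero(np.diff(x)>6)
    if len(gaps)!=1: continue
    g=gaps[0]
    for i,uu in enumerate([x[0]-.5,x[g]+.5,x[g+1]-.5,x[-1]+.5]):
        q=(onz(c,(uu,r),.053)-p)@R*1000; L[i].append((q[2],q[0]))
for i,l in enumerate(L):
    l=np.array(l);f=np.polyfit(l[:,0],l[:,1],1);res=l[:,1]-np.polyval(f,l[:,0]);s=abs(res)<1.5;f=np.polyfit(l[s,0],l[s,1],1);print("edge",i,len(l),"slope deg",np.degrees(np.arctan(f[0])).round(2),"x at z=0",f[1].round(2),"at z=100",np.polyval(f,100).round(2))
E
python3 slot.py w5 195
python3 - <<'E'
from h import *
im=cv2.imread("pics/w5.png");cv2.imwrite("pics/w5z.png",cv2.resize(im[150:340,220:340],None,fx=4,fy=3.15,interpolation=2)*1)
cv2.imwrite("pics/w5z.png",np.clip(cv2.resize(im[190:340,220:340],None,fx=4,fy=4,interpolation=2)*1.6,0,255).astype(np.uint8))
D=np.load("pics/w5.npz");d=D["d"];c={k:D[k] for k in "K D R t".split()}
R=Ro.from_quat(D["q"]).as_matrix();p=D["p"];T=(cloud(c,d)-p)@R*1000
for r in (208,209,210,211):
  row=T[r,255:305]; k=(row[:,1]>30)&(row[:,1]<42); print(r,row[k][[0,-1]].round(1).tolist(),k.sum(), np.flatnonzero(k)[[0,-1]]+255)
k=(abs(T[...,1]+43.5)<3)&(abs(T[...,0])<14)&(abs(T[...,2])<14);print("cap",k.sum(),T[k].mean(0),np.percentile(T[k],[2,98],axis=0))
E
```

```text
top z 0.052822846181907565
edge 0 135 slope deg -0.16 x at z=0 -22.74 at z=100 -23.02
edge 1 135 slope deg -0.1 x at z=0 -8.69 at z=100 -8.86
edge 2 135 slope deg -0.12 x at z=0 12.96 at z=100 12.75
edge 3 135 slope deg 0.1 x at z=0 26.96 at z=100 27.13
208 [[-9.2, 36.0, 16.6], [9.2, 35.3, 16.8]] 31 [264 294]
209 [[-9.1, 35.4, 16.2], [9.2, 35.3, 16.2]] 31 [264 294]
210 [[-9.1, 35.1, 15.6], [9.2, 35.9, 15.4]] 31 [264 294]
211 [[-9.2, 36.5, 14.6], [9.2, 35.0, 15.0]] 31 [264 294]
cap 1927 [  0.21848304 -43.02749464   0.54699083] [[-12.30069246 -46.03245927  -8.44424791]
 [ 12.2661853  -40.62599942  11.57557225]]
```

View pics/w5z.png

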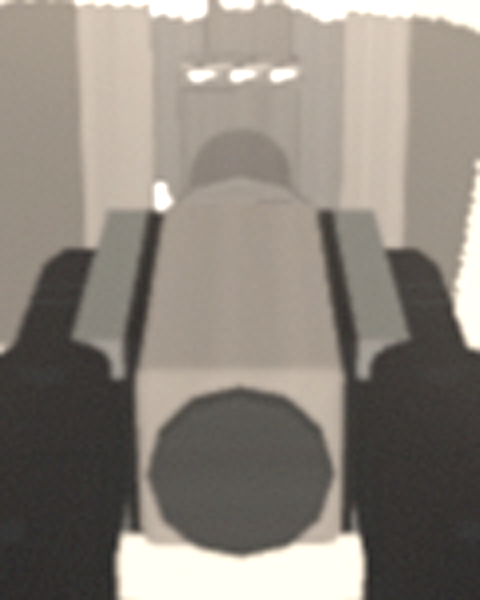

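Call:
step_arm(
  rows=[
    [[0, 0, 0], [2.1, 20, 0], 1],
    [[0, 0, 0], [2.1, 40, 0], 1],
    [[0, 0, 0], [2.1, 60, 0], 1],
    [[0, 0, 0], [2.1, 74, 0], 1],
    [[0, 0, 0], [2.1, 74, 0], 1],
    [[0, 0, 0], [2.1, 74, 0], 1],
  ],
)

```text
time: 6.65
eef_pos: [0.5954, -0.1648, 0.1432]
tcp_rot: [-0.697, 0.118, -0.116, 0.698]
contact_force: [-1.0, 0.2, -0.8]
opening: 0.233
```

```bash
python3 look.py w6; python3 slot.py w6 165
python3 - <<'E'
from h import *
im=cv2.imread("pics/w6.png")
cv2.imwrite("pics/w6z.png",np.clip(cv2.resize(im[100:300,190:370],None,fx=3,fy=3,interpolation=2)*1.6,0,255).astype(np.uint8))
D=np.load("pics/w6.npz");d=D["d"];c={k:D[k] for k in "K D R t".split()}
R=Ro.from_quat(D["q"]).as_matrix();p=D["p"];T=(cloud(c,d)-p)@R*1000
for r in (208,209,210,211):
  row=T[r,250:310]; k=(row[:,1]>30)&(row[:,1]<42)
  if k.any(): print(r,row[k][[0,-1]].round(1).tolist(),k.sum(), np.flatnonzero(k)[[0,-1]]+250)
E
```

```text
[ 0.59541221 -0.16476053  0.14320749] [-0.69705962  0.11809715 -0.11628337  0.69759525] [-1.04316315  0.20908173 -0.78787059] 0.23277299753734323 [-0.43  0.25  1.79  0.    1.1  -0.1 ]
yawx -19.079519907970756 tilt [-2.65513035e-03 -9.99996423e-01  3.21896990e-04]
top z 0.052784483377144024
edge 0 105 slope deg 0.31 x at z=0 -26.3 at z=100 -25.75
edge 1 105 slope deg -0.04 x at z=0 -11.7 at z=100 -11.77
edge 2 105 slope deg 0.1 x at z=0 9.64 at z=100 9.81
edge 3 105 slope deg 0.07 x at z=0 23.88 at z=100 24.01
208 [[-9.1, 35.0, 16.9], [9.2, 35.5, 16.8]] 30 [264 294]
209 [[-9.2, 36.2, 16.0], [9.2, 36.2, 15.9]] 31 [264 294]
210 [[-9.2, 36.2, 15.3], [9.2, 35.1, 15.6]] 31 [264 294]
211 [[-9.2, 36.3, 14.7], [9.2, 35.4, 14.9]] 31 [264 294]
```

View pics/w6z.png

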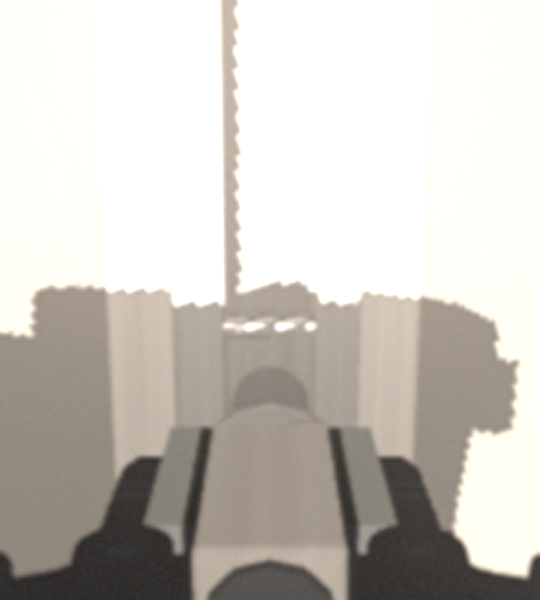

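Call:
step_arm(
  rows=[
    [[0, 0, 0], [-1.0, 5, 0], 1],
    [[0, 0, 0], [-1.0, 15, 0], 1],
    [[0, 0, 0], [-1.0, 25, 0], 1],
    [[0, 0, 0], [-1.0, 33, 0], 1],
    [[0, 0, 0], [-1.0, 33, 0], 1],
    [[0, 0, 0], [-1.0, 33, 0], 1],
  ],
)

```text
time: 7.2
eef_pos: [0.5942, -0.1655, 0.1099]
tcp_rot: [-0.697, 0.119, -0.117, 0.697]
contact_force: [-0.7, -0.3, -1.8]
opening: 0.227
```

```bash
python3 look.py w7; python3 slot.py w7 165
python3 - <<'E'
from h import *
im=cv2.imread("pics/w7.png")
cv2.imwrite("pics/w7z.png",np.clip(cv2.resize(im[120:300,190:370],None,fx=3.2,fy=3.2,interpolation=2)*1.6,0,255).astype(np.uint8))
D=np.load("pics/w7.npz");d=D["d"];c={k:D[k] for k in "K D R t".split()}
R=Ro.from_quat(D["q"]).as_matrix();p=D["p"];T=(cloud(c,d)-p)@R*1000
for r in (208,210):
  row=T[r,250:310]; k=(row[:,1]>30)&(row[:,1]<42)
  if k.any(): print(r,row[k][[0,-1]].round(1).tolist(),k.sum(), np.flatnonzero(k)[[0,-1]]+250)
E
```

```text
[ 0.59417231 -0.16546315  0.10985101] [-0.69697558  0.11874036 -0.11674843  0.69749235] [-0.68712463 -0.31522085 -1.77671272] 0.22727698753657083 [-0.44  0.29  1.81 -0.    1.05 -0.1 ]
yawx -19.170593299887997 tilt [-2.89937614e-03 -9.99995765e-01  2.51550245e-04]
top z 0.0527968195194462
edge 0 105 slope deg 1.26 x at z=0 -26.37 at z=100 -24.18
edge 1 105 slope deg -0.26 x at z=0 -10.62 at z=100 -11.08
edge 2 105 slope deg -0.06 x at z=0 10.57 at z=100 10.47
edge 3 105 slope deg 0.2 x at z=0 24.46 at z=100 24.82
208 [[-9.1, 34.7, 17.0], [9.2, 34.9, 17.0]] 31 [264 294]
210 [[-9.2, 35.8, 15.4], [9.2, 34.9, 15.7]] 31 [264 294]
```

View pics/w7z.png

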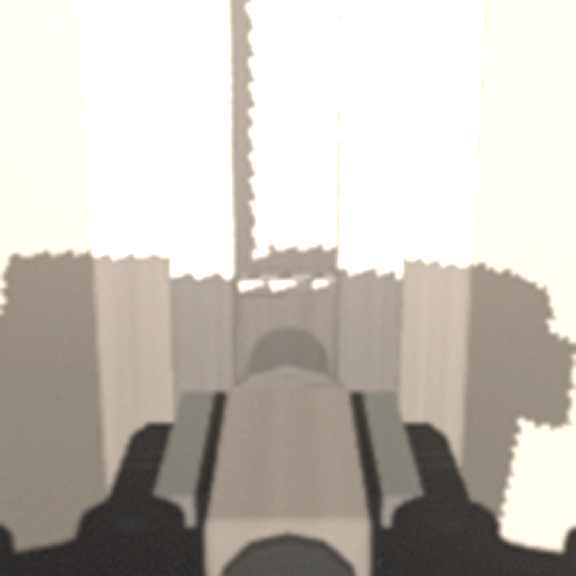

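Call:
step_arm(
  rows=[
    [[0, 0, 0], [0, 4, 0], 1],
    [[0, 0, 0], [0, 7, 0], 1],
    [[0, 0, 0], [0, 10, 0], 1],
    [[0, 0, 0], [0, 12, 0], 1],
    [[0, 0, 0], [0, 14, 0], 1],
    [[0, 0, 0], [0, 14, 0], 1],
  ],
)

```text
time: 7.75
eef_pos: [0.5948, -0.1656, 0.0966]
tcp_rot: [-0.697, 0.118, -0.117, 0.697]
contact_force: [-0.3, -0.1, -1.4]
opening: 0.224
```

```bash
python3 -c "
from h import *
s=ctrl.get_state();print(s['eef_pos'],s['contact_force'],s['wrist_torque'])"
```

```text
[ 0.59475338 -0.16558757  0.09660963] [-0.33557468 -0.12906674 -1.43802929] [-0.01054213  0.02682241  0.0399536 ]
```

The nut has entered the slot and the force shows no side contact. I'll keep lowering.

Call:
step_arm(
  rows=[
    [[0, 0, 0], [0, 2, 0], 1],
    [[0, 0, 0], [0, 4, 0], 1],
    [[0, 0, 0], [0, 6, 0], 1],
    [[0, 0, 0], [0, 8, 0], 1],
    [[0, 0, 0], [0, 10, 0], 1],
    [[0, 0, 0], [0, 10, 0], 1],
  ],
)

```text
time: 8.25
eef_pos: [0.595, -0.1657, 0.0873]
tcp_rot: [-0.697, 0.118, -0.117, 0.697]
contact_force: [-1.5, 1.2, 1.2]
opening: 0.232
```

Call:
step_arm(
  rows=[
    [[0, 0, 0], [0, 2, 0], 1],
    [[0, 0, 0], [0, 4, 0], 1],
    [[0, 0, 0], [0, 6, 0], 1],
    [[0, 0, 0], [0, 8, 0], 1],
    [[0, 0, 0], [0, 8, 0], 1],
    [[0, 0, 0], [0, 8, 0], 1],
  ],
)

```text
time: 8.75
eef_pos: [0.5952, -0.1658, 0.0801]
tcp_rot: [-0.697, 0.118, -0.117, 0.697]
contact_force: [-2.8, 1.3, 6.5]
opening: 0.226
```

```bash
python3 look.py w8; python3 - <<'E'
from h import *
s=ctrl.get_state();print(s['wrist_torque'])
D=np.load("pics/w8.npz");d=D["d"];c={k:D[k] for k in "K D R t".split()}
R=Ro.from_quat(D["q"]).as_matrix();p=D["p"];X=cloud(c,d);T=(X-p)@R*1000
k=(abs(T[...,0])<8)&(abs(T[...,2])<7)&(abs(T[...,1]+43)<6); print("cap y",np.median(T[k][:,1]),"cap z world",np.median(X[k][:,2]),k.sum())
E
python3 slot.py w8 165
```

```text
[ 0.59518802 -0.16576919  0.08007297] [-0.69724111  0.11774352 -0.11742406  0.6972825 ] [-2.81177962  1.34046638  6.54992596] 0.22582315084992832 [-0.44  0.33  1.82 -0.    0.99 -0.1 ]
yawx -19.14419922628824 tilt [-4.55224691e-04 -9.99999896e-01 -1.74023235e-05]
[0.40331627 0.94368299 0.01188222]
cap y -42.948824075563486 cap z world 0.12302284412877683 1451
top z 0.05278897475535209
edge 0 105 slope deg 1.89 x at z=0 -23.5 at z=100 -20.2
edge 1 105 slope deg -0.21 x at z=0 -11.77 at z=100 -12.14
edge 2 105 slope deg 0.12 x at z=0 9.13 at z=100 9.34
edge 3 105 slope deg 0.26 x at z=0 23.21 at z=100 23.66
```

View pics/w8.png

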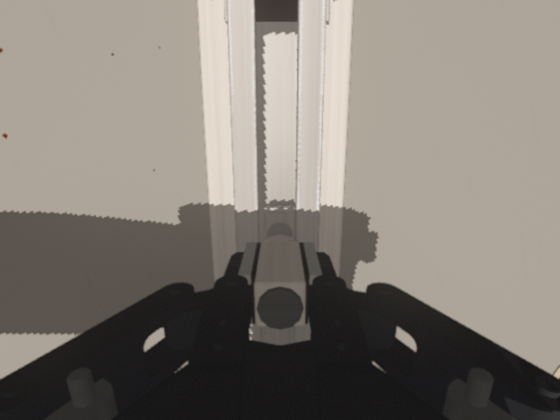

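The nut is in, but there's about 3 N of side force and the slot centre sits at x ≈ −1.2 mm. I'll recentre and press a little deeper.

Call:
step_arm(
  rows=[
    [[0, 0, 0], [-0.6, 0, 0], 1],
    [[0, 0, 0], [-1.2, 1, 0], 1],
    [[0, 0, 0], [-1.2, 2, 0], 1],
    [[0, 0, 0], [-1.2, 2.5, 0], 1],
    [[0, 0, 0], [-1.2, 2.5, 0], 1],
  ],
)

```text
time: 9.22
eef_pos: [0.5949, -0.1657, 0.0783]
tcp_rot: [0.697, -0.117, 0.118, -0.697]
contact_force: [-2.8, 1.2, 7.2]
opening: 0.234
```

```bash
python3 look.py w9; python3 - <<'E'
from h import *
s=ctrl.get_state();print(s['wrist_torque'])
D=np.load("pics/w9.npz");d=D["d"];c={k:D[k] for k in "K D R t".split()}
R=Ro.from_quat(D["q"]).as_matrix();p=D["p"];X=cloud(c,d);T=(X-p)@R*1000
k=(abs(T[...,0])<8)&(abs(T[...,2])<7)&(abs(T[...,1]+43)<6); print("cap y",np.median(T[k][:,1]),"cap z world",np.median(X[k][:,2]),k.sum())
E
python3 slot.py w9 165
```

```text
[ 0.59494902 -0.16569655  0.07831938] [ 0.69740454 -0.11686162  0.11837649 -0.69710636] [-2.79932643  1.17482028  7.20484769] 0.23387535367961115 [-0.44  0.33  1.83  0.    0.99 -0.1 ]
yawx -19.150002334208057 tilt [ 2.18264107e-03 -9.99997616e-01 -5.94503289e-05]
[ 0.3917829   0.74221494 -0.00811883]
cap y -42.97923011012553 cap z world 0.12130437868220517 1433
top z 0.05279845033604682
edge 0 105 slope deg 1.86 x at z=0 -23.23 at z=100 -19.98
edge 1 105 slope deg -0.24 x at z=0 -11.58 at z=100 -12.0
edge 2 105 slope deg 0.07 x at z=0 9.36 at z=100 9.48
edge 3 105 slope deg 0.05 x at z=0 23.6 at z=100 23.69
```

Call:
step_arm(
  rows=[
    [[0, 0, 0], [-0.5, 0, 0], 1],
    [[0, 0, 0], [-1.0, 0, 0], 1],
    [[0, 0, 0], [-1.0, 0, 0], 1],
    [[0, 0, 0], [-1.0, 0, 0], 1],
  ],
)

```text
time: 9.6
eef_pos: [0.5948, -0.1656, 0.0788]
tcp_rot: [0.698, -0.116, 0.119, -0.697]
contact_force: [-2.2, 1.3, 7.3]
opening: 0.231
```

```bash
python3 look.py w10; python3 slot.py w10 165; python3 -c "
from h import *
s=ctrl.get_state();print(s['wrist_torque'],s['contact_force'],s['eef_pos'])"
```

```text
[ 0.59475108 -0.16564676  0.0788273 ] [ 0.69756567 -0.11607869  0.11920501 -0.69693474] [-2.24927057  1.27796202  7.29713212] 0.23095676773138307 [-0.44  0.32  1.83  0.    0.98 -0.1 ]
yawx -19.15377122167452 tilt [ 4.50810484e-03 -9.99989828e-01 -1.44256144e-04]
top z 0.05278697013818827
edge 0 105 slope deg 1.87 x at z=0 -23.33 at z=100 -20.06
edge 1 105 slope deg -0.15 x at z=0 -11.6 at z=100 -11.85
edge 2 105 slope deg -0.0 x at z=0 9.6 at z=100 9.6
edge 3 105 slope deg -0.06 x at z=0 23.86 at z=100 23.76
[ 0.3111509   0.48313429 -0.02395923] [-2.42779553  1.19560321  7.29451212] [ 0.5947177  -0.16563786  0.07878095]
```

Call:
step_arm(
  rows=[
    [[0, 5, 0], [0.3, 0.5, 0], 1],
    [[0, 10, 0], [0.3, 0.8, 0], 1],
    [[0, 15, 0], [0.3, 0.8, 0], 1],
    [[0, 20, 0], [0.3, 0.8, 0], 1],
    [[0, 20, 0], [0.3, 0.8, 0], 1],
  ],
)

```text
time: 10.07
eef_pos: [0.5955, -0.1661, 0.0784]
tcp_rot: [0.666, -0.236, 0.24, -0.666]
contact_force: [-1.1, 0.2, 7.1]
opening: 0.23
```

```bash
cat > ch.py <<'E'
from h import *
import sys
# channel slot line in world via depth, relative to TCP, in channel axes
n=sys.argv[1]
D=np.load(f"pics/{n}.npz");d=D["d"];c={k:D[k] for k in "K D R t".split()}
p=D["p"];X=cloud(c,d);a=np.radians(70.8);ux=np.array([np.cos(a),np.sin(a)]);uy=np.array([-ux[1],ux[0]])
q=X[...,:2]-np.array([.594,-.166]);l=q@ux;y=q@uy
rng=np.abs(l)<.115
v=np.zeros(l.shape,bool);v[:200]=1
k=v&rng&(X[...,2]>.048)&(X[...,2]<.057)&(abs(y)<.04)
f=v&rng&(X[...,2]>.006)&(X[...,2]<.018)&(abs(y)<.0125)
E=[]
for A in np.arange(-.11,.11,.01):
    s=k&(abs(l-A)<.005)
    lo=y[s&(y<0)];hi=y[s&(y>0)]
    if len(lo)>40 and len(hi)>40: E.append((A,np.percentile(lo,98),np.percentile(hi,2)))
E=np.array(E)*1000; print(len(E),np.median(E,0))
R=Ro.from_quat(D["q"]).as_matrix()
print("TCP along,across:",((p[:2]-np.array([.594,-.166]))@ux*1000).round(2),((p[:2]-np.array([.594,-.166]))@uy*1000).round(2),"slot c",np.median(E[:,1:].mean(1)).round(2))
T=(X-p)@R*1000
kk=(abs(T[...,0])<8)&(abs(T[...,2])<7)&(abs(T[...,1]+43)<6); print("cap z world",np.median(X[kk][:,2]))
E
python3 look.py w11; python3 ch.py w11; python3 ch.py w10;python3 ch.py w7
```

```text
[ 0.59550878 -0.16608275  0.07836921] [ 0.66599552 -0.23582252  0.2400578  -0.66574016] [-1.09153593  0.172251    7.05929912] 0.22951419142480714 [-0.44  0.33  1.83  0.    0.98  0.25]
yawx -39.327798067409084 tilt [ 0.0057618  -0.999982    0.00167541]
8 [ 65.         -10.93796885  11.3318917 ]
TCP along,across: 0.42 -1.45 slot c 0.18
cap z world 0.12135913948926597
8 [ 65.         -10.64391077  11.58180433]
TCP along,across: 0.58 -0.59 slot c 0.42
cap z world 0.12179581353366314
9 [ 60.         -10.65845684  11.61637612]
TCP along,across: 0.56 0.01 slot c 0.48
cap z world 0.15285468012192618
```

The force is low, but the TCP sits about 1.7 mm off the slot centre and tilted 0.33°. I'll correct both before the diagonal.

Call:
step_arm(
  rows=[
    [[0, 0, 0.2], [-0.9, 0, -0.3], 1],
    [[0, 0, 0.33], [-1.7, 0, -0.6], 1],
    [[0, 0, 0.33], [-1.7, 0, -0.6], 1],
    [[0, 0, 0.33], [-1.7, 0, -0.6], 1],
  ],
)

```text
time: 10.45
eef_pos: [0.5953, -0.1661, 0.0791]
tcp_rot: [-0.666, 0.235, -0.239, 0.667]
contact_force: [1.1, -1.0, 6.9]
opening: 0.229
```

```bash
python3 look.py w12; python3 ch.py w12
```

```text
[ 0.59528491 -0.16614769  0.07911704] [-0.66570152  0.23519064 -0.23891489  0.66666822] [ 1.06831693 -0.99748753  6.86161456] 0.22922567382074718 [-0.44  0.32  1.83  0.    0.98  0.25]
yawx -39.17520386628813 tilt [ 0.00450377 -0.9999852   0.00305369]
8 [ 65.         -10.95435191  11.2738548 ]
TCP along,across: 0.28 -1.26 slot c 0.19
cap z world 0.1220846308168272
```

Call:
step_arm(
  rows=[
    [[0, 5, 0], [-0.3, 0.7, -0.1], 1],
    [[0, 10, 0], [-0.3, 0.7, -0.1], 1],
    [[0, 15, 0], [-0.3, 0.7, -0.1], 1],
    [[0, 20, 0], [-0.3, 0.7, -0.1], 1],
    [[0, 20, 0], [-0.3, 0.7, -0.1], 1],
  ],
)

```text
time: 10.92
eef_pos: [0.5951, -0.1662, 0.0786]
tcp_rot: [-0.614, 0.348, -0.352, 0.615]
contact_force: [0.6, -0.4, 6.9]
opening: 0.224
```

```bash
python3 look.py w13; python3 ch.py w13;python3 -c "
from h import *
s=ctrl.get_state();print(s['wrist_torque'])"
```

```text
[ 0.59506197 -0.16620227  0.07858122] [-0.61374599  0.34809762 -0.35182926  0.61510982] [ 0.6393117  -0.43011791  6.90905292] 0.2243568751382304 [-0.44  0.32  1.83  0.    0.98  0.6 ]
yawx -59.330054692561234 tilt [ 0.00363107 -0.99998421  0.00428782]
6 [ 75.         -11.13102708  11.13176236]
TCP along,across: 0.16 -1.07 slot c 0.02
cap z world 0.12150357915004714
[-0.07382186 -0.08636493 -0.0506785 ]
```

View pics/w13.png

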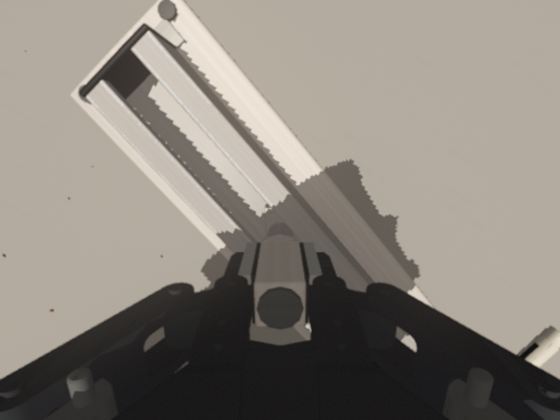

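The force is low, and the grip is turning with the jaws. I'll finish the quarter turn.

Call:
step_arm(
  rows=[
    [[0, 5, 0], [0, 0, 0], 1],
    [[0, 10, 0], [0, 0, 0], 1],
    [[0, 15, 0], [0, 0, 0], 1],
    [[0, 20, 0], [0, 0, 0], 1],
    [[0, 25, 0], [0, 0, 0], 1],
    [[0, 25, 0], [0, 0, 0], 1],
  ],
)

```text
time: 11.47
eef_pos: [0.5949, -0.1663, 0.0785]
tcp_rot: [-0.523, 0.473, -0.476, 0.525]
contact_force: [1.5, -0.7, 6.9]
opening: 0.223
```

```bash
python3 -c "
from h import *
s=ctrl.get_state();print(s['wrist_torque'],s['contact_force'],s['eef_pos'])"
```

```text
[-0.09566254 -0.14091669 -0.03361914] [ 1.45298418 -0.65981737  6.85707362] [ 0.59493648 -0.16628876  0.07852592]
```

Call:
step_arm(
  rows=[
    [[0, 5, 0], [0, 0, 0], 1],
    [[0, 10, 0], [0, 0, 0], 1],
    [[0, 15, 0], [0, 0, 0], 1],
    [[0, 20, 0], [0, 0, 0], 1],
    [[0, 25, 0], [0, 0, 0], 1],
    [[0, 25, 0], [0, 0, 0], 1],
  ],
)

```text
time: 11.97
eef_pos: [0.5948, -0.1663, 0.0784]
tcp_rot: [0.408, -0.576, 0.578, -0.41]
contact_force: [0.3, -1.4, 7.0]
opening: 0.23
```

```bash
python3 look.py w14; python3 ch.py w14;python3 -c "
from h import *
s=ctrl.get_state();print(s['wrist_torque'])"
```

```text
[ 0.59476609 -0.1663039   0.07844149] [ 0.40785614 -0.57555355  0.57808528 -0.41013277] [ 0.34278423 -1.42796076  7.04756461] 0.22968365393015108 [-0.44  0.33  1.83  0.    0.98  1.47]
yawx -109.32274339688082 tilt [-5.55488271e-04 -9.99988407e-01  4.78295435e-03]
0 nan
[-0.11152533 -0.05027641 -0.05342608]
  return _methods._mean(a, axis=axis, dtype=dtype,
  ret = ret.dtype.type(ret / rcount)
Traceback (most recent call last):
  File "ch.py", line 19, in <module>
    print("TCP along,across:",((p[:2]-np.array([.594,-.166]))@ux*1000).round(2),((p[:2]-np.array([.594,-.166]))@uy*1000).round(2),"slot c",np.median(E[:,1:].mean(1)).round(2))
                                                                                                                                                     ~^^^^^^
IndexError: too many indices for array: array is 1-dimensional, but 2 were indexed
```

View pics/w14.png

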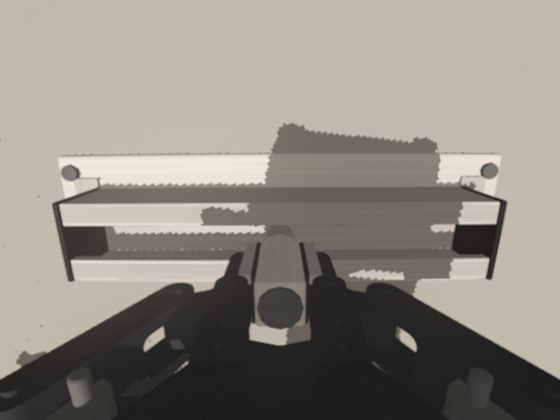

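The nut now lies across the channel. I'll recentre by about −1 mm in tool z, take out the tilt and start letting it rise.

Call:
step_arm(
  rows=[
    [[-0.15, 0, 0], [0, 0, -0.6], 1],
    [[-0.27, 0, 0], [0, -0.5, -1.2], 1],
    [[-0.27, 0, 0], [0, -1, -1.2], 1],
    [[-0.27, 0, 0], [0, -1.5, -1.2], 1],
    [[-0.27, 0, 0], [0, -2, -1.2], 1],
    [[-0.27, 0, 0], [0, -2, -1.2], 1],
  ],
)

```text
time: 12.52
eef_pos: [0.5946, -0.1663, 0.0808]
tcp_rot: [0.409, -0.575, 0.577, -0.411]
contact_force: [2.5, -0.6, 6.4]
opening: 0.227
```

```bash
cat > ch2.py <<'E'
from h import *
import sys
n=sys.argv[1]
D=np.load(f"pics/{n}.npz");d=D["d"];c={k:D[k] for k in "K D R t".split()}
R=Ro.from_quat(D["q"]).as_matrix();p=D["p"];X=cloud(c,d);T=(X-p)@R*1000
a=np.radians(70.8);ux=np.array([np.cos(a),np.sin(a)]);uy=np.array([-ux[1],ux[0]])
q=(X[...,:2]-p[:2]);l=q@ux*1000;y=q@uy*1000
k=(abs(X[...,2]-.0528)<.005)&(abs(y)<45)
for A,B in [(-110,-55),(55,110)]:
    s=k&(l>A)&(l<B);ys=np.sort(y[s]);g=np.argmax(np.diff(ys));print("slot edges rel TCP across",ys[g].round(2),ys[g+1].round(2),"centre",((ys[g]+ys[g+1])/2).round(2),len(ys))
kk=(abs(T[...,0])<8)&(abs(T[...,2])<7)&(abs(T[...,1]+43)<6); print("cap z world",np.median(X[kk][:,2]))
s=ctrl.get_state();print(s['wrist_torque'],s['contact_force'],s['eef_pos'])
E
python3 ch2.py w14;python3 look.py w15;python3 ch2.py w15
```

```text
slot edges rel TCP across -9.93 10.95 centre 0.51 4314
slot edges rel TCP across -9.76 11.26 centre 0.75 4259
cap z world 0.1213574249160134
[-3.30967924e-01 -5.28263360e-01 -3.14254147e-04] [ 2.47465004 -0.57881077  6.37545842] [ 0.59464195 -0.16627256  0.08079689]
[ 0.59464195 -0.16627256  0.08079689] [ 0.40892002 -0.57545606  0.57708712 -0.41061563] [ 2.47465004 -0.57881077  6.37545842] 0.22697563308237706 [-0.44  0.32  1.83  0.    0.99  1.47]
yawx -109.16917376811313 tilt [-6.17543707e-04 -9.99994465e-01  3.26948638e-03]
slot edges rel TCP across -9.97 10.61 centre 0.32 4207
slot edges rel TCP across -10.13 11.22 centre 0.55 4193
cap z world 0.12372136503576343
[-0.3396934  -0.53740465 -0.04261019] [ 2.31896297 -0.82448216  6.52143296] [ 0.59461708 -0.16624759  0.08073052]
```

Call:
step_arm(
  rows=[
    [[0, 0, 0], [0, -1, 0], 1],
    [[0, 0, 0], [0, -2, 0], 1],
    [[0, 0, 0], [0, -3, 0], 1],
    [[0, 0, 0], [0, -3.6, 0], 1],
    [[0, 0, 0], [0, -3.6, 0], 1],
    [[0, 0, 0], [0, -3.6, 0], 1],
  ],
)

```text
time: 13.07
eef_pos: [0.5925, -0.1652, 0.0824]
tcp_rot: [-0.41, 0.577, -0.575, 0.41]
contact_force: [5.5, -2.4, 5.2]
opening: 0.223
```

```bash
python3 look.py w16;python3 ch2.py w16
```

```text
[ 0.59252203 -0.16520628  0.08244351] [-0.41005613  0.57735542 -0.57513886  0.40954851] [ 5.45479232 -2.40187387  5.23174802] 0.2227159715691725 [-0.44  0.32  1.83  0.    1.    1.47]
yawx -109.16248493192703 tilt [-0.00123168 -0.99999483 -0.00297062]
slot edges rel TCP across -12.58 8.41 centre -2.09 4143
slot edges rel TCP across -12.55 8.66 centre -1.94 4147
cap z world 0.12529743162069287
[-0.61129521 -1.23415804  0.01132777] [ 5.38692727 -2.23969221  5.86282422] [ 0.59250209 -0.16520426  0.08237379]
```

The foot slipped: the nut is now about 2 mm to the other side and the ridge is catching a lip (6 N sideways). I'll go back down and recentre.

Call:
step_arm(
  rows=[
    [[0, 0, 0], [0, 1, 0], 1],
    [[0, 0, 0], [0, 2, 0], 1],
    [[0, 0, 0], [0, 2, 1], 1],
    [[0, 0, 0], [0, 2, 2], 1],
    [[0, 0, 0], [0, 2, 2.5], 1],
    [[0, 0, 0], [0, 2, 2.5], 1],
  ],
)

```text
time: 13.62
eef_pos: [0.5931, -0.1654, 0.0795]
tcp_rot: [-0.411, 0.579, -0.573, 0.408]
contact_force: [1.7, -1.8, 6.2]
opening: 0.229
```

```bash
python3 look.py w17;python3 ch2.py w17
```

```text
[ 0.59307776 -0.16537349  0.07952979] [-0.4113515   0.57896267 -0.57338319  0.4084408 ] [ 1.65283951 -1.79561154  6.23459597] 0.22854868782058949 [-0.44  0.33  1.82  0.    1.    1.47]
yawx -109.14332653946222 tilt [-0.00121989 -0.9999604  -0.00881566]
slot edges rel TCP across -12.23 8.9 centre -1.66 4268
slot edges rel TCP across -12.06 9.41 centre -1.33 4176
cap z world 0.12245591977790371
[-0.43397568 -0.50757144  0.05468348] [ 2.80090913 -2.43725149  6.20740742] [ 0.59305353 -0.16537673  0.07953681]
```

Call:
step_arm(
  rows=[
    [[0.3, 4, 0], [0, 0, 0.8], 1],
    [[0.5, 4, 0], [0, 0, 1.5], 1],
    [[0.5, -4, 0], [0, 0, 1.5], 1],
    [[0.5, -4, 0], [0, 0, 1.5], 1],
    [[0.5, 0, 0], [0, 0, 1.5], 1],
    [[0.5, 0, 0], [0, 0, 1.5], 1],
  ],
)

```text
time: 14.17
eef_pos: [0.5931, -0.1651, 0.0788]
tcp_rot: [-0.41, 0.578, -0.575, 0.409]
contact_force: [0.3, -1.5, 7.2]
opening: 0.227
```

```bash
python3 look.py w18;python3 ch2.py w18
```

```text
[ 0.5930684  -0.16510346  0.07883261] [-0.40973797  0.57822031 -0.57497333  0.40887864] [ 0.26466339 -1.45204456  7.2498134 ] 0.22747070466510372 [-0.44  0.33  1.83  0.    0.99  1.47]
yawx -109.26067714911065 tilt [-0.00166706 -0.99998872 -0.00444787]
slot edges rel TCP across -12.3 9.0 centre -1.65 4336
slot edges rel TCP across -11.91 9.17 centre -1.37 4248
cap z world 0.12176534563850071
[-0.17478116  0.04671037 -0.06970163] [-0.28484114 -0.21424293  6.1328622 ] [ 0.59307824 -0.16510012  0.07885144]
```

Call:
step_arm(
  rows=[
    [[0.2, 4, 0], [0, 0, 1], 1],
    [[0.25, 4, 0], [0, 0, 2], 1],
    [[0.25, -4, 0], [0, 0, 2], 1],
    [[0.25, -4, 0], [0, 0, 2], 1],
    [[0.25, 0, 0], [0, 0, 2], 1],
    [[0.25, 0, 0], [0, 0, 2], 1],
  ],
)

```text
time: 14.72
eef_pos: [0.5939, -0.1652, 0.0783]
tcp_rot: [-0.409, 0.578, -0.575, 0.409]
contact_force: [-1.9, 0.4, 7.3]
opening: 0.228
```

```bash
python3 look.py w19;python3 ch2.py w19
```

```text
[ 0.59387399 -0.16520029  0.07830264] [-0.40948854  0.57802108 -0.57513711  0.40917975] [-1.8519264   0.3685022   7.34740283] 0.2284734873944328 [-0.44  0.33  1.83  0.    0.99  1.47]
yawx -109.25559246501209 tilt [-0.00200493 -0.99999159 -0.00357846]
slot edges rel TCP across -11.19 9.73 centre -0.73 4332
slot edges rel TCP across -10.67 10.22 centre -0.23 4336
cap z world 0.1211964776717885
[-0.00552985  0.43158629 -0.03016433] [-2.58570744  0.56846817  6.76732909] [ 0.59386253 -0.16520877  0.07828921]
```

Call:
step_arm(
  rows=[
    [[0.1, 3, 0], [0, -1, 0.2], 1],
    [[0.1, -3, 0], [0, -1.5, 0.2], 1],
    [[0.1, -3, 0], [0, -2, 0.2], 1],
    [[0.1, 0, 0], [0, -2, 0.2], 1],
    [[0.1, 0, 0], [0, -2, 0.2], 1],
  ],
)

```text
time: 15.18
eef_pos: [0.5941, -0.1652, 0.0801]
tcp_rot: [-0.409, 0.577, -0.576, 0.41]
contact_force: [-1.5, -0.1, 5.5]
opening: 0.234
```

```bash
python3 look.py w20;python3 ch2.py w20
```

```text
[ 0.59411182 -0.16519017  0.08008942] [-0.40914292  0.577393   -0.57558514  0.40978183] [-1.54534534 -0.14276344  5.5040131 ] 0.2339842406691604 [-0.44  0.32  1.83  0.    0.99  1.47]
yawx -109.23009617308074 tilt [-0.00221716 -0.99999632 -0.00156121]
slot edges rel TCP across -10.59 10.03 centre -0.28 4213
slot edges rel TCP across -10.96 10.27 centre -0.34 4223
cap z world 0.12298286559801705
[ 0.07828335  0.30910086 -0.012697  ] [-1.11530186  0.6082619   6.05715568] [ 0.5940941  -0.16519743  0.08003431]
```

Call:
step_arm(
  rows=[
    [[0, 2, 0], [0, -1, 0.2], 1],
    [[0, 0, 0], [0, -2, 0.2], 1],
    [[0, 0, 0], [0, -3, 0.2], 1],
    [[0, 0, 0], [0, -3, 0.2], 1],
  ],
)

```text
time: 15.57
eef_pos: [0.5943, -0.1652, 0.0828]
tcp_rot: [-0.409, 0.577, -0.575, 0.41]
contact_force: [-1.8, 1.0, 4.4]
opening: 0.228
```

```bash
python3 look.py w21;python3 ch2.py w21
```

```text
[ 0.59425364 -0.16522882  0.08277955] [-0.4094861   0.57712065 -0.57529945  0.41022364] [-1.81710822  0.96402004  4.3662254 ] 0.22753039512945736 [-0.44  0.32  1.83  0.    1.    1.47]
yawx -109.15205622588996 tilt [-0.00234282 -0.99999614 -0.00149422]
slot edges rel TCP across -11.38 10.14 centre -0.62 4127
slot edges rel TCP across -10.45 10.62 centre 0.09 4153
cap z world 0.1257408285741782
[ 0.10867951  0.51418921 -0.00441649] [-1.6761578   0.25795916  4.91391525] [ 0.59429443 -0.16527883  0.08273864]
```

Call:
step_arm(
  rows=[
    [[0, 0, 0], [0, -1, 0], 1],
    [[0, 0, 0], [0, -2, 0], 1],
    [[0, 0, 0], [0, -2.5, 0], 1],
    [[0, 0, 0], [0, -2.5, 0], 1],
    [[0, 0, 0], [0, -2.5, 0], 1],
  ],
)

```text
time: 16.03
eef_pos: [0.5945, -0.1653, 0.0849]
tcp_rot: [-0.409, 0.577, -0.576, 0.41]
contact_force: [-3.8, 1.2, 0.8]
opening: 0.227
```

```bash
python3 look.py w22;python3 ch2.py w22
```

```text
[ 0.59449154 -0.1653308   0.08485363] [-0.40927461  0.57682677 -0.57558685  0.41044481] [-3.7612715   1.20880605  0.76107004] 0.22733419668787627 [-0.44  0.32  1.82  0.    1.    1.47]
yawx -109.15104474655445 tilt [-2.36494242e-03 -9.99997093e-01 -4.69660138e-04]
slot edges rel TCP across -10.66 9.87 centre -0.4 4110
slot edges rel TCP across -10.59 10.58 centre -0.01 4048
cap z world 0.127726780417372
[ 0.3190363   1.13990438 -0.03791096] [-5.62261890e+00  1.15425555e+00  1.66147575e-04] [ 0.59453092 -0.16535293  0.08488139]
```

View pics/w22.png

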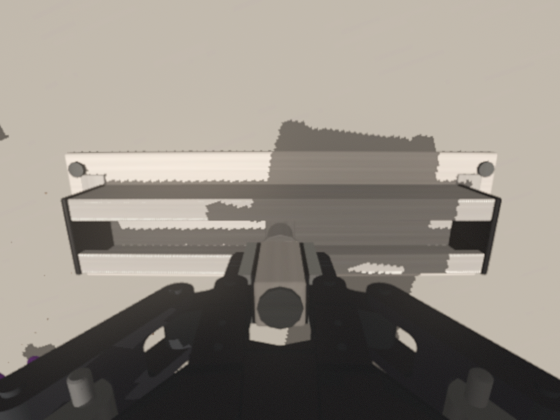

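The lips have caught: the cap is at z ≈ 0.128 and the vertical force has dropped to about 0. I'll relax the side load, then release.

Call:
step_arm(
  rows=[
    [[0, 0, 0], [0, 0, -0.8], 1],
    [[0, 0, 0], [0, 0, -1.6], 1],
    [[0, 0, 0], [0, 0, -2], 1],
    [[0, 0, 0], [0, 0, -2], 1],
  ],
)

```text
time: 16.42
eef_pos: [0.5941, -0.1652, 0.085]
tcp_rot: [0.408, -0.575, 0.577, -0.411]
contact_force: [-0.1, 1.2, -8.6]
opening: 0.23
```

```bash
python3 look.py w23;python3 ch2.py w23
```

```text
[ 0.5941151  -0.165235    0.08496378] [ 0.40810219 -0.57545562  0.57711249 -0.41139349] [-0.0602501   1.20878503 -8.58692022] 0.22980634731151803 [-0.44  0.31  1.83  0.    0.99  1.47]
yawx -109.17272041671812 tilt [-0.00243565 -0.99998642  0.00460687]
slot edges rel TCP across -11.43 10.09 centre -0.67 3995
slot edges rel TCP across -10.56 10.4 centre -0.08 4006
cap z world 0.1278188315656662
[ 0.1017003   0.05884421 -0.02241781] [ 0.34892301  0.95129858 -9.5430701 ] [ 0.59412907 -0.16524534  0.08498026]
```

Call:
step_arm(
  rows=[
    [[0, 0, 0], [0, 0.5, 0], 1],
    [[0, 0, 0], [0, 1, 0], 1],
    [[0, 0, 0], [0, 1, 0], 1],
  ],
)

```text
time: 16.72
eef_pos: [0.5942, -0.1652, 0.085]
tcp_rot: [0.408, -0.576, 0.577, -0.411]
contact_force: [-0.8, 1.4, -8.0]
opening: 0.227
```

```bash
python3 -c "
from h import *
s=ctrl.get_state();print(s['wrist_torque'],s['contact_force'],s['eef_pos'])"
```

```text
[0.20736203 0.22308168 0.0159464 ] [-0.79599856  1.37463509 -8.02091851] [ 0.59417307 -0.16524552  0.08497178]
```

Call:
step_arm(
  rows=[
    [[0, 0, 0], [0, 0.5, 0], 1],
    [[0, 0, 0], [0, 1, 0], 1],
    [[0, 0, 0], [0, 1.5, 0], 1],
    [[0, 0, 0], [0, 1.5, 0], 1],
    [[0, 0, 0], [0, 1.5, 0], 1],
  ],
)

```text
time: 17.13
eef_pos: [0.5945, -0.1654, 0.0849]
tcp_rot: [0.408, -0.575, 0.577, -0.411]
contact_force: [-3.6, 2.5, 0.3]
opening: 0.228
```

```bash
python3 -c "
from h import *
s=ctrl.get_state();print(s['wrist_torque'],s['contact_force'],s['eef_pos'])"
```

```text
[ 0.57722571  0.97766613 -0.00772482] [-3.55727285  2.48984554  0.32353992] [ 0.59447599 -0.16540003  0.08490007]
```

Call:
step_arm(
  rows=[
    [[0, 0, 0], [0, 0.3, -0.5], 1],
    [[0, 0, 0], [0, 0.5, -1], 1],
    [[0, 0, 0], [0, 0.5, -1], 1],
  ],
)

```text
time: 17.38
eef_pos: [0.5946, -0.1656, 0.0848]
tcp_rot: [0.408, -0.574, 0.578, -0.412]
contact_force: [-2.5, 1.7, 3.3]
opening: 0.228
```

```bash
python3 -c "
from h import *
s=ctrl.get_state();print(s['wrist_torque'],s['contact_force'],s['eef_pos'])"
```

```text
[ 0.4757577   0.65336221 -0.04140534] [-2.47379304  1.68169354  3.32336615] [ 0.59457599 -0.16562007  0.08476052]
```

The loads are small, so I'll open the gripper.

Call:
step_arm(
  newtons=20,
  rows=[
    [[0, 0, 0], [0, 0, 0], 0.7],
    [[0, 0, 0], [0, 0, 0], 0.6],
    [[0, 0, 0], [0, 0, 0], 0.5],
    [[0, 0, 0], [0, 0, 0], 0.4],
    [[0, 0, 0], [0, 0, 0], 0.2],
    [[0, 0, 0], [0, 0, 0], 0.1],
    [[0, 0, 0], [0, 0, 0], 0],
  ],
)

```text
time: 17.97
eef_pos: [0.5935, -0.1652, 0.0833]
tcp_rot: [0.408, -0.575, 0.577, -0.411]
contact_force: [0.1, 0.3, 0.8]
opening: 0.987
```

```bash
python3 look.py w24;python3 ch2.py w24
```

```text
[ 0.5935027  -0.16524658  0.08331579] [ 0.40827186 -0.57517408  0.57727943 -0.41138464] [0.12105709 0.2896056  0.7976206 ] 0.9871749925853178 [-0.44  0.32  1.83  0.    0.99  1.47]
yawx -109.15677446302352 tilt [-0.00186167 -0.99998588  0.00497773]
slot edges rel TCP across -11.97 9.59 centre -1.19 3503
slot edges rel TCP across -11.09 9.67 centre -0.71 3471
cap z world 0.1277914917985749
[0.02747113 0.01947324 0.03587466] [-0.0642385   0.45781256  0.45062457] [ 0.59348301 -0.16522567  0.08332729]
```

View pics/w24.png

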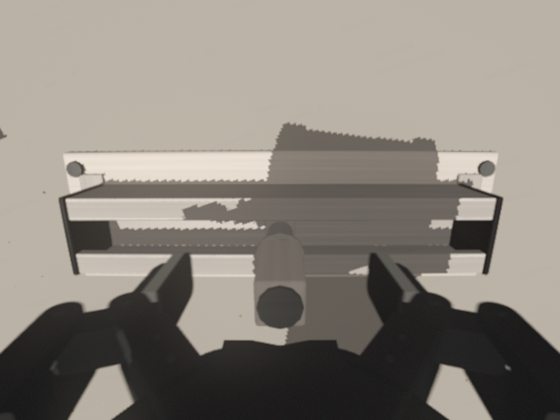

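The post stands free between the open fingers, with its cap at (280,306). I'll retreat upward.

Call:
step_arm(
  rows=[
    [[0, 0, 0], [0, -10, 0], 0],
    [[0, 0, 0], [0, -30, 0], 0],
    [[0, 0, 0], [0, -60, 0], 0],
    [[0, 0, 0], [0, -100, 0], 0],
    [[0, 0, 0], [0, -140, -30], 0],
    [[0, 0, 0], [0, -140, -50], 0],
    [[0, 0, 0], [0, -140, -50], 0],
    [[0, 0, 0], [0, -140, -50], 0],
  ],
)

```text
time: 18.68
eef_pos: [0.5454, -0.1487, 0.2248]
tcp_rot: [0.408, -0.574, 0.578, -0.412]
contact_force: [0.1, -0.2, 0.2]
opening: 1.0
```

```bash
python3 look.py w25;python3 - <<'E'
from h import *
D=np.load("pics/w25.npz");d=D["d"];c={k:D[k] for k in "K D R t".split()};X=cloud(c,d)
q=X[...,:2]-np.array([.594,-.166])
k=(np.hypot(q[...,0],q[...,1])<.03)&(X[...,2]>.122)&(X[...,2]<.14)
kk=cv2.morphologyEx(k.astype(np.uint8),cv2.MORPH_OPEN,np.ones((3,3)))>0
print(kk.sum(),np.median(X[kk],0),"chan top",np.median(X[(abs(X[...,2]-.0528)<.004)&(np.hypot(q[...,0],q[...,1])<.12)][:,2]))
cs,_=cv2.findContours(kk.astype(np.uint8),0,1);qq=max(cs,key=len)
W=np.array([onz(c,p[0].astype(float),.128)[:2] for p in qq])*1000;print(cv2.minAreaRect(W.astype(np.float32)))
v,u=np.nonzero(kk);v,u=int(v.mean()),int(u.mean());im=D["im"][:,:,::-1]
cv2.imwrite("pics/w25z.png",cv2.resize(im[max(0,v-90):v+60,max(0,u-100):u+100],None,fx=3.9,fy=3.9,interpolation=2));print(u,v)
for n in ["scene","top"]:
    i,_=viewer.read_camera(n);cv2.imwrite(f"pics/{n}9.png",i[:,:,::-1])
s=cv2.imread("pics/scene9.png");cv2.imwrite("pics/s9z.png",cv2.resize(s[140:370,140:360],None,fx=2.6,fy=2.6,interpolation=2))
E
```

```text
[ 0.54543521 -0.14868011  0.22483807] [ 0.40776006 -0.57428454  0.57814207 -0.41192323] [ 0.12827257 -0.22789078  0.17846671] 0.9996306803171255 [-0.45  0.05  1.86  0.    1.23  1.46]
yawx -109.15363966880749 tilt [-0.0016358  -0.99996779  0.007858  ]
642 [ 0.59477486 -0.16637094  0.1271756 ] chan top 0.05278121313242181
((594.8375244140625, -166.14707946777344), (19.538074493408203, 19.165802001953125), 70.83670043945312)
279 144
```

View pics/w25z.png

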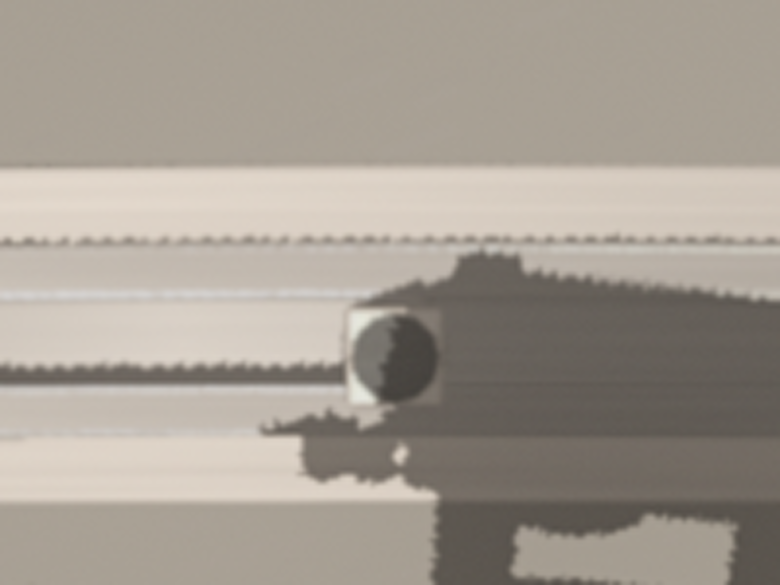

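View pics/s9z.png

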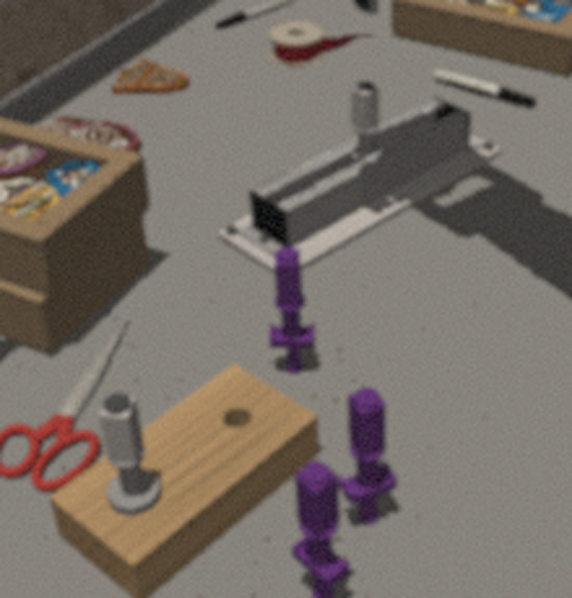

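```bash
python3 -c "
from plant import ctrl
print(ctrl.sign_off(), ctrl.get_state()['time'])"
```

```text
the job is handed in; nothing more can be done
the job is handed in; nothing more can be done
```

The box stop is fitted in the channel and the job is handed in at about 19 s of the 58 s allowed; sign-off gives no verdict. I lifted it from the block, lowered the nut lengthwise through the slot at mid-channel, pressed it down against the spring, gave it a quarter turn and let it rise into the lips.

**Last checks, with the gripper open and clear:**
- **Height:** the grip centre is about 50 mm above the channel's top face. The raw camera figure is 49.4 mm. I added 0.8 mm because the first wrist-camera view read the cap that much low while the post stood in the block.
- **Position:** it stands within about 1 mm of the slot's centre line and about 1 mm from the channel's middle lengthwise.
- **Orientation:** the grip's flats are aligned with the channel to within about 1° and it looks upright in the pictures. The nut was turned 90° with the jaws; it can't be seen directly inside the channel.
- **Other objects:** the look-alike post, scissors and markers look unmoved in the last scene picture; I did not measure them again.

**What went wrong on the way:** the first attempt to let it rise failed. The sprung foot slipped about 2 mm sideways and a ridge caught a lip, so I pressed it down, recentred it and raised it again. I read the wrist force between moves. The highest reading was about 10 N, an upward pull on the lips before release, where I estimate about 14 N on the channel with the spring added. That is below the 30 N limit, but I did not measure the force on the channel itself.

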